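# Push a pattern weight through the flap of its box

## Task

Put the round steel pattern weight away in the dark wooden two-lane box: with the fingertips, push it along the lane it stands in and through the hanging flap ahead of it, until it is wholly inside and, once you have drawn the fingers back out, the flap hangs fully shut behind it. Push gently: do not lift, tip or flick the weight. Do not open the other flap, and leave everything else where it is.

Things in the scene. Friction and masses are not known exactly. Their poses are not given: they have to be found in the camera images.
- chest: Dark wooden two-lane box, fixed, 315 long (x) by 252 wide by 88 mm high. Origin: on the table top, midway between the lanes, under the flap hinges. x points into the box (the way to push), y left, z up. Floor board: level, top 8 mm above the table, x -175 to 140 mm. Lanes centred at y = +60 and -60, 108 mm wide. In front (x -175 to -6) they are open above, between rails 26 mm high.
- bay_top (a point): Centre of the upper face of the clear rigid top (4 mm thick) that roofs both bays, 88 mm above the table, box x = -6 to 140 mm, full width. An upright finger is stopped by its front edge; fingers leaning back towards the robot 25 to 45 degrees, tips foremost, reach in under it with the gripper's body above it. Bay walls 12 mm thick; low back wall, inner face at x = 128.
- mouth_left (a point): Mouth of the left bay: point on the floor board in the middle of the lane (box x = 0, y = +60 mm), straight under the hinge. Clear height 69 mm up to the hinge rod (6 mm thick, its centre 80 mm above the table).
- mouth_right (a point): The same point of the right bay (box x = 0, y = -60 mm).
- flap_left (a joint): Plywood flap at the mouth of the lane at y = +60 mm (box frame), 104 wide, 60 tall, 4 mm thick, 60 g, hinged 80 mm above the table, lower edge 20 mm above it. 0 = hanging shut, grows as the lower edge swings into the box (+x), up to 1.45 rad; it cannot swing outwards. Swings freely, closes by its own weight in under 1 s. It rests on the weight until the weight's centre is about 55 mm past the hinge.
- flap_right (a joint): The same flap at the lane at y = -60 mm.
- weight: Round steel pattern weight: a flat disc 64 mm in diameter, 21 mm high, its upright rim 13 mm high and its top bevelled to a flat 40 mm wide; 0.3 to 0.6 kg. Stands upright on the floor board in one of the two lanes in front of the flap. Origin: centre of its underside; z up.
- spool: Empty wooden thread spool, 42 mm in diameter, 46 mm high, standing upright in the other lane; leave it. Origin: centre of its underside.
- wax: White block 60 x 40 x 22 mm lying on the table to the left of the box; leave it. Origin: centre of its underside.
- scissors: Black-handled scissors, about 160 mm long, 10 mm high, lying on the table to the right of the box; leave them. Origin: near the pivot, on the table.
- jar: Glass jar, 64 mm wide, 75 mm high, on the table to the far left; leave it. Origin: centre of its underside.
- mug: Blue mug, 76 mm wide, 85 mm high, on the table to the far right; leave it. Origin: centre of its underside.
- tape: Grey round tape-measure case, 56 mm wide, 18 mm high, on the table to the left; leave it. Origin: centre of its underside.
- carton: Cardboard box 110 x 160 x 50 mm on the table to the right; leave it. Origin: centre of its underside.
Not all that is in view belongs to the job. Leave any blue or turquoise look-alike of the weight alone.

How it is judged:
On the way, in this order (a step that is already met when the one before it is completed fails the run):
1. the weight is part-way through its lane's mouth, with the flap swung open over it (x of weight in the frame of chest above -0.02 m and value of joint any of flap_left, flap_right above 0.4 rad), for 0.05 s.
2. the weight is wholly inside and the flap has fallen shut behind it (x of weight in the frame of chest above 0.045 m and value of joint each of flap_left, flap_right below 0.05 rad), for 0.2 s.
At the end, for the whole second after the job is handed in: The weight stands upright (within 0.1 rad) and at rest on the floor of the box, its centre more than 45 mm past the hinge line (so wholly behind the flap), and both flaps hang shut (within 0.05 rad) (all of step 2 and x of weight in the frame of chest below 0.12 m and y of weight in the frame of chest between -0.12 and 0.12 m and z of weight in the frame of chest between 0.004 and 0.013 m and angle between weight's own z axis and vertical below 0.1 rad and linear speed of weight below 0.02 m/s); the robot touches nothing.
It fails at once if the weight is lifted more than 10 mm off the floor board (z of weight in the frame of chest above 0.018 m).
It fails at once if the weight is tipped by more than 0.35 rad (angle between weight's own z axis and vertical above 0.35 rad).
It fails at once if the weight is flicked or shoved faster than 0.3 m/s (linear speed of weight above 0.3 m/s).
It fails at once if the flap of the other lane is opened ((y of weight in the frame of chest above 0 m and value of joint flap_right above 0.15 rad) or (y of weight in the frame of chest below 0 m and value of joint flap_left above 0.15 rad)).
It fails at once if another thing is moved more than 20 mm (distance of any of spool, wax, scissors, jar, mug, tape, carton from where it was at the start of the episode above 0.02 m).
It also fails if it takes over 38 s, if anything falls off the work surface, if the arm or the gripper's body presses on something with over 40 N, if the wrist force passes 120 N, or if a joint passes its speed limit or range.

## Robot

A 6-joint arm with a two-finger parallel gripper is mounted at the origin on the work surface. World frame = base frame: x ahead of the robot, y to its left, z up, the work surface at z = 0. Lengths are in m, angles in rad, forces in N, time in s.
With the tool pointing down it reaches from about 0.375 to 0.9 m from the base axis. Payload 3.1 kg.
Tool frame: the origin (TCP) lies at the very end of the fingers, on their centre line; the grasp point (between the pads) lies 19 mm behind it (grip_point_offset is the distance from the TCP to the grasp point, in m); y points along the fingers, x is the direction in which the jaws open and shut, and the axes are right-handed (so a half turn about y gives the same grasp; the last joint's range is limited). The gripper opens to 85 mm and grips with 20 to 120 N. Pads are 22 mm wide; open, the fingers measure 114 mm over their backs; the gripper's body (76 mm by 85 mm) begins 54 mm behind the grasp point. The pads swing forward as they close: fully open they stand 13 mm farther back than shut.
Start: joints at [1.028, 0.527, 1.433, -0, 1.181, -0.178], TCP at [0.223, 0.584, 0.192] pointing down, gripper open.
Joint ranges: [-3.08, 3.08], [-0.75, 2.2], [0.22, 2.44], [-1.43, 4.57], [0, 2.65], [-2.85, 2.85]. Speed limits (rad/s): [2.79, 2.79, 3.14, 3.14, 3.14, 3.14].

## Interface

Orientations are given as a rotation vector (axis times angle).
In Python, from bench import sense, camera, job_done, grip_point_offset gives the robot as it stands.
- The arm moves only by the tool jog_arm, never from a script. Its argument "commands" is one flat list of numbers, 7 for each row, row after row: the opening in per cent of the stroke, from 0 (shut) to 100 (fully open), then the shift along the tool's x, y, z in m, then the turn, a rotation vector about the tool's x, y, z in rad. In form: [grip, tx, ty, tz, rx, ry, rz, grip, tx, ty, tz, rx, ry, rz, ...]. A call has exactly 10 rows; each row shifts and turns the pose as measured when the row begins, along the tool's axes as they then stand; what a row does not reach is not made up. A row lasts 1/8 s, in which the tool goes at most 62.5 mm and 10.7 degrees, less where a joint would pass 70% of its speed; a pose out of reach is approached as far as the arm can. A call with a gripper value outside its range is refused whole. The fingers move at their own pace and stop on an object; "force" is the grip in N (left out, the last holds). Time passes only in rows, so rows that do not move let the fingers close, or fill a call up. It gives the time, the measured TCP pose, the force and the opening at its end, in the units of the state.
- sense(): the state, without advancing time (a new reading comes with each control period).
- camera(name): name is "side" or "top"; returns a dict with "image" (420x560x3 uint8, blue, green, red), "intrinsics" (3x3 intrinsics, pixels), "extrinsics" (4x4, takes a point from world to camera coordinates). Camera axes: x right, y down, z forward; pixel columns grow to the right and rows downward; lengths in m; the calibration is good to about 2 mm. A picture is of the moment at which its call begins. There is no depth.
- job_done(): hands the job in, once; it reports no verdict.
The state is a dict: "time": time; "joints": joint angles; "dq": joint speeds; "joint_efforts": joint torques, N m; "eef_pos": TCP position; "tool_rot": TCP orientation; "contact_force": force on the tool from outside, world axes, zero at the start; "ft_torque": the same for the moment, N m; "grip_width": finger opening in m.
Only numpy, scipy, OpenCV 4.12 (cv2) and the standard library are available. Lean on these libraries where they do the work, as an engineer would, in place of code of your own. Each camera call takes 0.05 s, during which the arm holds its last target.

## Working session

There is one attempt and no reset: what is moved stays moved. The work goes in short steps, Python scripts to look and compute and a tool call to move; the robot and the scene stay as the last step left them, time stands still between calls to the robot, and variables do not carry over. Pictures are saved under pics/ and viewed, and the job is handed in when it is done.

Besides the shell and the picture viewer there is one more tool, called after "Call:" by a JSON object that holds its "name" and its "arguments". jog_arm: Moves the arm, as the interface text tells. Its arguments: {"type":"object","properties":{"commands":{"type":"array","items":{"type":"number"}},"force":{"type":"number"}},"required":["commands"]}

```bash
mkdir -p pics; ls; python3 - <<'E'
from bench import sense,camera
import cv2,numpy as np,pickle
s=sense();print(s)
for n in("top","side"):
    c=camera(n);cv2.imwrite(f"pics/{n}0.png",c["image"]);pickle.dump(c,open(f"{n}0.pkl","wb"))
    print(n,np.round(c["intrinsics"],1).tolist(),np.round(c["extrinsics"],4).tolist())
E
```

```text
pics
{'time': 0.0, 'joints': array([ 1.02749579e+00,  5.28476886e-01,  1.43389826e+00, -7.94319789e-06,
        1.18139298e+00, -1.78490063e-01]), 'dq': array([ 0.00052657,  0.00030576,  0.00088877, -0.00088504, -0.00037417,
        0.00062936]), 'joint_efforts': array([ 1.73474182e-04, -4.42351019e+01, -1.78024828e+01, -3.01282789e-04,
        8.54195212e-03, -8.47853414e-06]), 'eef_pos': array([0.22253335, 0.58318878, 0.19132841]), 'tool_rot': array([-1.36091137, -0.9348968 ,  0.93816553]), 'contact_force': array([0.14865809, 0.81276292, 0.08986126]), 'ft_torque': array([ 0.05370304, -0.00455483, -0.01498423]), 'grip_width': 0.08581492193339238}
top [[445.5, 0.0, 278.5], [0.0, 445.5, 210.1], [0.0, 0.0, 1.0]] [[-0.0041, -0.9999, 0.0117, -0.044], [-0.9988, 0.0035, -0.0479, 0.5264], [0.0478, -0.0118, -0.9988, 1.1877], [0.0, 0.0, 0.0, 1.0]]
side [[389.1, 0.0, 278.3], [0.0, 389.1, 206.8], [0.0, 0.0, 1.0]] [[0.8739, -0.4857, 0.0203, -0.4808], [-0.2601, -0.5024, -0.8246, 0.1879], [0.4107, 0.7153, -0.5654, 1.0443], [0.0, 0.0, 0.0, 1.0]]
```

View pics/top0.png

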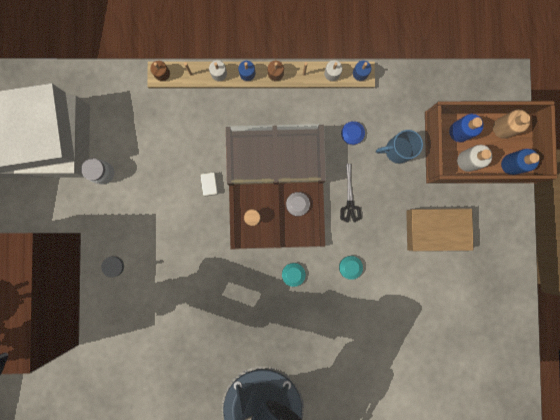

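View pics/side0.png

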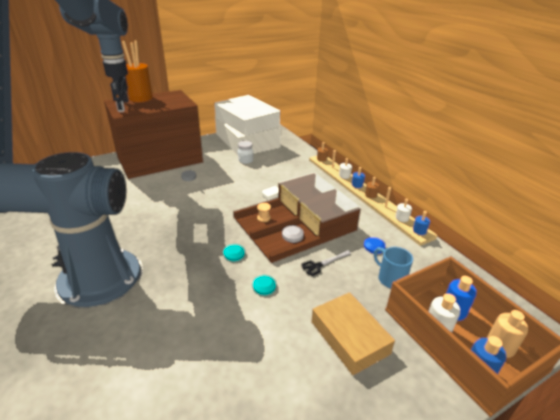

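```bash
cat > h.py <<'E'
import numpy as np,cv2,pickle
def proj(c,p):
    p=np.atleast_2d(p);E=c["extrinsics"];q=p@E[:3,:3].T+E[:3,3];u=q@c["intrinsics"].T;return u[:,:2]/u[:,2:]
def ray(c,uv,z):
    uv=np.atleast_2d(uv);E=c["extrinsics"];R=E[:3,:3];o=-R.T@E[:3,3]
    d=np.c_[uv,np.ones(len(uv))]@np.linalg.inv(c["intrinsics"]).T@R
    return o+d*((z-o[2])/d[:,2])[:,None]
E
python3 - <<'E'
from h import *
t=pickle.load(open("top0.pkl","rb"));s=pickle.load(open("side0.pkl","rb"))
print(proj(t,[.2225,.583,.191]),proj(s,[.2225,.583,.191]))
a=cv2.resize(t["image"][115:260,215:340],None,fx=4.1,fy=4.1,interpolation=3)
cv2.imwrite("pics/topc.png",a)
b=cv2.resize(s["image"][165:265,225:365],None,fx=5.5,fy=5.5,interpolation=3);cv2.imwrite("pics/sidec.png",b)
E
```

```text
[[-9.75239437e-02  3.42357973e+02]] [[125.90352604 120.54500667]]
```

View pics/topc.png

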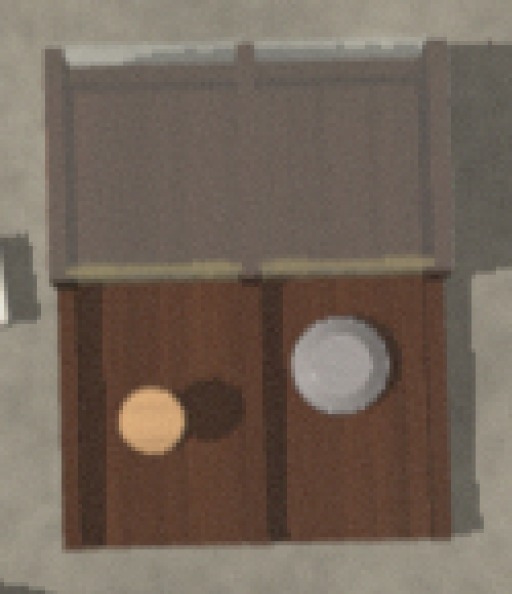

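View pics/sidec.png

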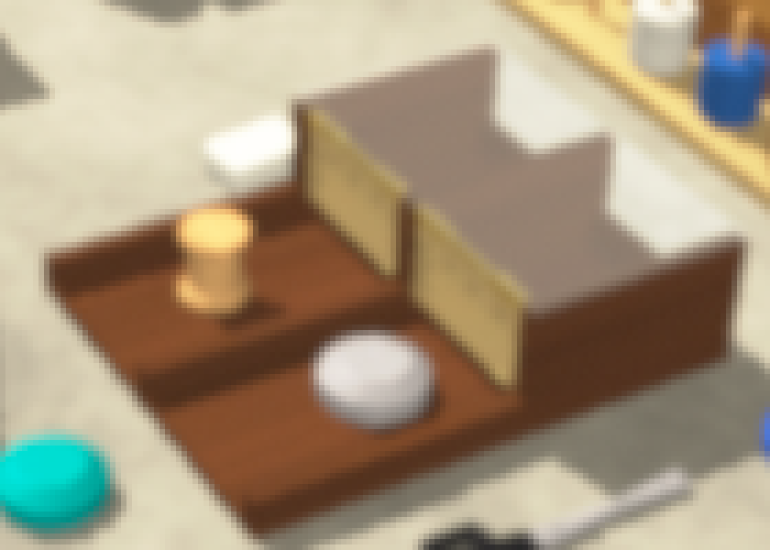

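```bash
python3 - <<'E'
from h import *
t=pickle.load(open("top0.pkl","rb"));s=pickle.load(open("side0.pkl","rb"))
f=lambda p:np.array(p)/4.1+np.array([215,115])-0.4
F=ray(t,f([[65,548],[450,538]]),.026)
T=ray(t,f([[52,281],[449,272],[45,48],[447,40]]),.088)
print(np.round(F,4),np.round(T,4))
W=[np.linalg.norm(F[0]-F[1]),np.linalg.norm(T[0]-T[1]),np.linalg.norm(T[2]-T[3]),np.linalg.norm(T[0]-T[2])];print(W)
# fit SE2: model pts
M=np.array([[-.175,.126],[-.175,-.126],[-.006,.126],[-.006,-.126],[.14,.126],[.14,-.126]])
P=np.r_[F,T][:,:2]
mc,pc=M.mean(0),P.mean(0);H=(M-mc).T@(P-pc);th=np.arctan2(H[0,1]-H[1,0],H[0,0]+H[1,1])
R=np.array([[np.cos(th),-np.sin(th)],[np.sin(th),np.cos(th)]]);o=pc-R@mc
print("yaw",th,"origin",o,"res",np.round((M@R.T+o-P)*1000,1).tolist())
def wt(c,box):
    im=c["image"];hsv=cv2.cvtColor(im,cv2.COLOR_BGR2HSV);x0,y0,x1,y1=box
    m=np.zeros(im.shape[:2],np.uint8);sub=hsv[y0:y1,x0:x1];m[y0:y1,x0:x1]=((sub[...,1]<60)&(sub[...,2]>90))*255
    n,l,st,ce=cv2.connectedComponentsWithStats(m);k=1+np.argmax(st[1:,4]);return st[k],ce[k]
a=wt(t,(284,188,314,222));print(a);print(b:=wt(s,(275,220,310,248)))
pw=ray(t,a[1],.008+.013)[0];print("weight",pw,"box frame",R.T@(pw[:2]-o))
print("side",ray(s,b[1],.021)[0])
ps=ray(t,f([[152,421]]),.054)[0];print("spool",ps,R.T@(ps[:2]-o))
g=lambda p:np.array(p)/5.5+np.array([225,165])-.4
print("side chest corners roof",ray(s,g([[296,101],[524,308],[745,240],[495,48]]),.088),"rail",ray(s,g([[47,258],[258,520]]),.026))
print("model",np.array([[-.006,.126],[-.006,-.126],[.14,-.126],[.14,.126],[-.175,.126],[-.175,-.126]])@R.T+o)
from scipy.spatial.transform import Rotation as Ro
from bench import sense
print(Ro.from_rotvec(sense()["tool_rot"]).as_matrix().round(4))
E
```

```text
[[ 0.4248  0.0818  0.026 ]
 [ 0.4301 -0.1675  0.026 ]] [[ 0.5914  0.084   0.088 ]
 [ 0.5963 -0.1613  0.088 ]
 [ 0.7366  0.0886  0.088 ]
 [ 0.7413 -0.1613  0.088 ]]
[np.float64(0.24936998671023214), np.float64(0.24537619244469816), np.float64(0.2499740154831794), np.float64(0.14532193145685796)]
yaw 0.020495901662505443 origin [ 0.60040616 -0.03900006] res [[-1.9, 1.6], [-2.1, -1.1], [0.5, 2.8], [0.7, -3.8], [1.2, 1.3], [1.6, -0.8]]
(array([286, 192,  24,  24, 457], dtype=int32), array([297.48796499, 203.65207877]))
(array([282, 225,  21,  18, 298], dtype=int32), array([292.23489933, 233.35234899]))
weight [ 0.54294808 -0.09701034  0.021     ] box frame [-0.0586349  -0.05682052]
side [ 0.54192763 -0.10139439  0.021     ]
spool [0.50581013 0.02413223 0.054     ] [-0.09328229  0.06505773]
side chest corners roof [[ 0.59351083  0.08055409  0.088     ]
 [ 0.59754232 -0.15905303  0.088     ]
 [ 0.74199642 -0.16302667  0.088     ]
 [ 0.73736927  0.08000977  0.088     ]] rail [[ 0.42671518  0.08025138  0.026     ]
 [ 0.42871489 -0.17894802  0.026     ]]
model [[ 0.59182511  0.08685051]
 [ 0.59698972 -0.16509656]
 [ 0.74295905 -0.16210437]
 [ 0.73779445  0.0898427 ]
 [ 0.42286061  0.08338694]
 [ 0.42802522 -0.16856013]]
[[ 3.567e-01 -1.000e-03 -9.342e-01]
 [ 9.342e-01 -1.700e-03  3.567e-01]
 [-2.000e-03 -1.000e+00  3.000e-04]]
```

```bash
python3 - <<'E'
from h import *
t=pickle.load(open("top0.pkl","rb"));s=pickle.load(open("side0.pkl","rb"))
print(ray(s,[[117,172],[201,166],[180,150]],0),ray(t,[[80,233],[80,345],[35,373]],0))
a=cv2.resize(t["image"][215:420,0:180],None,fx=2.9,fy=2.9,interpolation=3)
b=cv2.resize(s["image"][0:200,50:210],None,fx=2.9,fy=2.9,interpolation=3)
k=np.zeros((600,1000,3),np.uint8);k[:a.shape[0],:a.shape[1]]=a;k[:b.shape[0],530:530+b.shape[1]]=b
cv2.imwrite("pics/start.png",cv2.resize(k,(800,480)))
E
```

```text
[[0.14863477 0.56616848 0.        ]
 [0.45374314 0.46572609 0.        ]
 [0.42271217 0.64290627 0.        ]] [[0.46676444 0.49052798 0.        ]
 [0.16797359 0.48541496 0.        ]
 [0.09529725 0.60325819 0.        ]]
```

View pics/start.png

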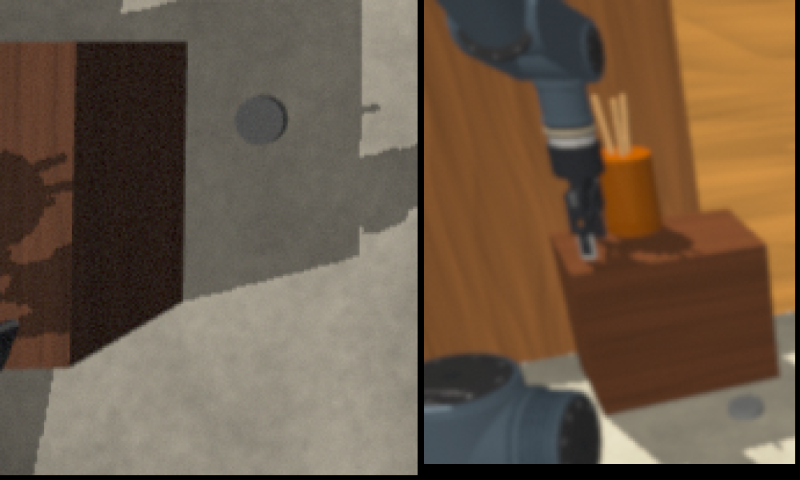

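Candidates for the weight, by top-view pixel:
- grey steel disc in the right lane (298,204)
- turquoise discs (293,275) and (350,267)
- blue disc (352,132)
- grey tape case (112,267)

I choose (298,204): the close crop shows a bevelled grey disc standing on the floor board of the right lane. The spool (252,217) stands in the left lane. The tool starts above a cabinet, so I lift first and then move across with the fingers shut.

Call:
{"name": "jog_arm", "arguments": {"commands": [0,0,-0.06,0,0,0,0,0,0,-0.06,0,0,0,0,0,-0.045,0,-0.04,0,0,0,0,-0.045,0,-0.04,0,0,0,0,-0.045,0,-0.04,0,0,0,0,-0.045,0,-0.04,0,0,0,0,-0.045,0,-0.04,0,0,0,0,-0.045,0,-0.04,0,0,0,0,-0.045,0,-0.04,0,0,0,0,-0.045,0,-0.04,0,0,0], "force": 40}}

```text
time: 1.35
eef_pos: [0.3972, 0.1234, 0.3135]
tool_rot: [-1.361, -0.942, 0.947]
contact_force: [1.1, 1.0, 0.8]
grip_width: -0.0002
```

```bash
cat > plan.py <<'E'
import numpy as np,sys
from scipy.spatial.transform import Rotation as Ro
from bench import sense
YAW=.0205;O=np.array([.6004,-.039,0])
def box2w(p):
    return O+Ro.from_rotvec([0,0,YAW]).apply(p)
def w2box(p): return Ro.from_rotvec([0,0,-YAW]).apply(np.array(p)-O)
def Rt(a,yaw=YAW):
    s,c=np.sin(a),np.cos(a)
    return Ro.from_rotvec([0,0,yaw])*Ro.from_matrix(np.array([[0,s,-c],[1,0,0],[0,-c,-s]]))
def plan(tp,a,n):
    s=sense();R0=Ro.from_rotvec(s["tool_rot"]);p=s["eef_pos"];R1=Rt(a)
    rv=(R0.inv()*R1).as_rotvec();st=Ro.from_rotvec(rv/n);dp=(tp-p)/n;R=R0
    print("tcp box",w2box(p).round(4),"lean",np.degrees(np.arctan2(R0.as_matrix()[0,1],-R0.as_matrix()[2,1])).round(2),"rotdeg",np.degrees(rv).round(2),"t",s["time"],"joints",s["joints"].round(3),"F",s["contact_force"].round(1))
    for i in range(n):
        print(np.round(np.r_[R.inv().apply(dp),rv/n],4).tolist());R=R*st
E
python3 - <<'E'
from plan import *
plan(np.array([.46,-.1,.25]),np.radians(45),6)
E
```

```text
tcp box [-0.1998  0.1665  0.3135] lean -0.01 rotdeg [-44.42 -20.27  -8.75] t 1.35 joints [ 0.036  0.089  1.741 -0.006  1.312 -1.179] F [1.1 1.  0.8]
[-0.0312, 0.0108, -0.0227, -0.1292, -0.059, -0.0255]
[-0.0328, 0.0127, -0.0193, -0.1292, -0.059, -0.0255]
[-0.0341, 0.0141, -0.0156, -0.1292, -0.059, -0.0255]
[-0.0353, 0.015, -0.0117, -0.1292, -0.059, -0.0255]
[-0.0363, 0.0153, -0.0076, -0.1292, -0.059, -0.0255]
[-0.037, 0.0151, -0.0035, -0.1292, -0.059, -0.0255]
```

Call:
{"name": "jog_arm", "arguments": {"commands": [0,-0.031,0.011,-0.023,-0.129,-0.059,-0.026,0,-0.033,0.013,-0.019,-0.129,-0.059,-0.026,0,-0.034,0.014,-0.016,-0.129,-0.059,-0.026,0,-0.035,0.015,-0.012,-0.129,-0.059,-0.026,0,-0.036,0.015,-0.008,-0.129,-0.059,-0.026,0,-0.037,0.015,-0.004,-0.129,-0.059,-0.026,0,0,0,0,0,0,0,0,0,0,0,0,0,0,0,0,0,0,0,0,0,0,0,0,0,0,0,0]}}

```text
time: 2.6
eef_pos: [0.4505, -0.0337, 0.2647]
tool_rot: [-1.608, -1.601, 0.788]
contact_force: [-0.3, 0.1, 0.3]
grip_width: -0.0003
```

```bash
python3 - <<'E'
from plan import *
plan(box2w([-.145,-.058,.10]),np.radians(45),5)
from bench import camera
import cv2
c=camera("side");cv2.imwrite("pics/s1.png",c["image"])
E
```

```text
tcp box [-0.1498  0.0084  0.2647] lean 33.72 rotdeg [-11.3   -5.18   0.76] t 2.6 joints [-0.595 -0.019  2.202  0.67   0.577 -2.604] F [-0.3  0.1  0.3]
[-0.0154, 0.0276, 0.0162, -0.0394, -0.0181, 0.0026]
[-0.015, 0.027, 0.0176, -0.0394, -0.0181, 0.0026]
[-0.0146, 0.0263, 0.0189, -0.0394, -0.0181, 0.0026]
[-0.0142, 0.0256, 0.0202, -0.0394, -0.0181, 0.0026]
[-0.0137, 0.0248, 0.0214, -0.0394, -0.0181, 0.0026]
```

View pics/s1.png

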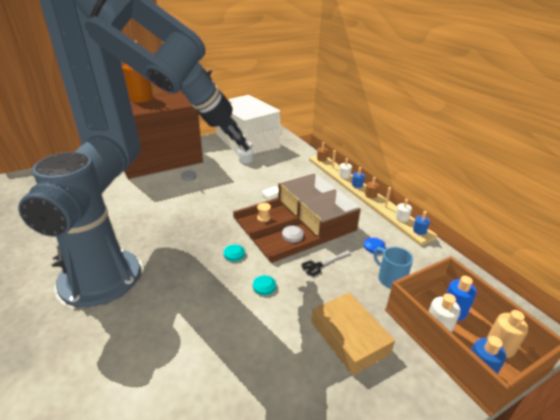

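```bash
cat > kin.py <<'E'
import numpy as np
from scipy.spatial.transform import Rotation as Ro
from scipy.optimize import least_squares
RZ=lambda a:Ro.from_rotvec([0,0,a]);RY=lambda a:Ro.from_rotvec([0,a,0])
def orient(q): # tool z' along approach
    return RZ(q[0])*RY(q[1]+q[2])*RZ(q[3])*RY(q[4])*RZ(q[5])
def fk(q,k):
    h,L2,e,L3,L5,d,r0=k
    p=np.array([r0,d,h])+RY(q[1]).apply([0,0,L2])+RY(q[1]+q[2]).apply([e,0,L3])+(RY(q[1]+q[2])*RZ(q[3])*RY(q[4])).apply([0,0,L5])
    return RZ(q[0]).apply(p)
D=[([1.02749579,.528476886,1.43389826,0,1.18139298,-.178490063],[.22253335,.58318878,.19132841],[-1.36091137,-.9348968,.93816553]),
([.036,.089,1.741,-.006,1.312,-1.179],[.3972,.1234,.3135],[-1.361,-.942,.947]),
([-.595,-.019,2.202,.67,.577,-2.604],[.4505,-.0337,.2647],[-1.608,-1.601,.788])]
E
python3 - <<'E'
from kin import *
for q,p,r in D:
    print((orient(q).inv()*Ro.from_rotvec(r)).as_rotvec().round(3))
f=lambda k:np.ravel([fk(q,k)-p for q,p,_ in D])
r=least_squares(lambda k:np.r_[f(k),1e-3*(k-np.array([.3,.4,0,.4,.25,.1,0]))],[.3,.4,0,.4,.25,.1,0]);print(r.x.round(4),(f(r.x)*1000).round(1))
E
```

```text
[0.    2.221 2.221]
[ 1.000e-03 -2.221e+00 -2.221e+00]
[1.000e-03 2.221e+00 2.222e+00]
[0.2727 0.5879 0.113  0.3903 0.3355 0.111  0.001 ] [ 0.   0.   0.1 -0.  -0.  -0.1  0.   0.  -0. ]
```

```bash
cat >> kin.py <<'E'
C=Ro.from_rotvec([0,2.2214,2.2214])
K=np.array([.2727,.5879,.113,.3903,.3355,.111,.001])
LO=np.array([-3.08,-.75,.22,-1.43,0,-2.85]);HI=np.array([3.08,2.2,2.44,4.57,2.65,2.85])
def ik(p,R,q0):
    def g(q): return np.r_[(fk(q,K)-p)*5,((orient(q)*C).inv()*R).as_rotvec()]
    r=least_squares(g,np.clip(q0,LO+1e-3,HI-1e-3),bounds=(LO,HI));return r.x,np.abs(r.fun).max()
E
python3 - <<'E'
from kin import *
from plan import box2w,Rt
from bench import sense
q0=sense()["joints"]
flip=Ro.from_rotvec([0,np.pi,0])
for a in (40,45,50):
  for yaw in(.0205,-.15,-.3):
    for fl in(0,1):
      q=q0.copy(); q[5]+=np.pi*fl
      for x,z in((-.145,.10),(-.145,.02),(-.06,.02),(.03,.02)):
        R=Rt(np.radians(a),yaw); R=R*flip if fl else R
        best=min((ik(box2w([x,-.058,z]),R,qq) for qq in (q,np.array([-.6,.3,2.0,.6,.6,q[5]]),np.array([-.6,.3,2.0,1.5,.6,q[5]-.8]))),key=lambda v:v[1])
        print(a,yaw,fl,x,z,best[0].round(2),round(best[1],3));q=best[0]
E
```

```text
40 0.0205 0 -0.145 0.1 [-0.55  0.38  2.22  0.81  0.22 -2.85] 0.287
40 0.0205 0 -0.145 0.02 [-0.5   0.58  2.18  0.83  0.12 -2.85] 0.392
40 0.0205 0 -0.06 0.02 [-0.44  0.64  2.05  0.89  0.14 -2.85] 0.315
40 0.0205 0 0.03 0.02 [-0.39  0.7   1.9   0.95  0.17 -2.85] 0.235
40 0.0205 1 -0.145 0.1 [-0.82  0.57  2.44  2.11  0.58 -1.36] 0.04
40 0.0205 1 -0.145 0.02 [-0.81  0.85  2.44  2.38  0.73 -1.69] 0.067
40 0.0205 1 -0.06 0.02 [-0.64  0.84  2.31  2.49  0.7  -1.57] 0.0
40 0.0205 1 0.03 0.02 [-0.5   0.8   2.08  2.39  0.49 -1.29] 0.0
40 -0.15 0 -0.145 0.1 [-0.51  0.39  2.25  0.98  0.11 -2.85] 0.253
40 -0.15 0 -0.145 0.02 [-0.46  0.59  2.2   1.01  0.03 -2.85] 0.364
40 -0.15 0 -0.06 0.02 [-0.39  0.64  2.07  1.07  0.04 -2.85] 0.287
40 -0.15 0 0.03 0.02 [-0.34  0.71  1.92  1.12  0.05 -2.85] 0.205
40 -0.15 1 -0.145 0.1 [-0.68  0.54  2.44  2.45  0.5  -1.39] 0.065
40 -0.15 1 -0.145 0.02 [-0.67  0.82  2.44  2.68  0.7  -1.64] 0.102
40 -0.15 1 -0.06 0.02 [-0.54  0.84  2.33  2.77  0.72 -1.59] 0.0
40 -0.15 1 0.03 0.02 [-0.42  0.8   2.09  2.75  0.46 -1.42] 0.0
40 -0.3 0 -0.145 0.1 [-0.45  0.4   2.26  1.15
[... 2910 characters left out ...]
1 -0.145 0.02 [-0.73  0.88  2.44  2.58  0.81 -1.65] 0.206
50 -0.15 1 -0.06 0.02 [-0.59  1.05  2.44  2.78  1.2  -1.73] 0.0
50 -0.15 1 0.03 0.02 [-0.45  0.92  2.2   2.84  0.85 -1.56] 0.0
50 -0.3 0 -0.145 0.1 [-0.44  0.38  2.26  1.17  0.   -2.85] 0.376
50 -0.3 0 -0.145 0.02 [-0.44  0.57  2.2   1.16  0.   -2.85] 0.501
50 -0.3 0 -0.06 0.02 [-0.37  0.63  2.07  1.22  0.   -2.85] 0.429
50 -0.3 0 0.03 0.02 [-0.32  0.7   1.92  1.26  0.   -2.85] 0.351
50 -0.3 1 -0.145 0.1 [-0.5   0.57  2.44  2.99  0.56 -1.59] 0.182
50 -0.3 1 -0.145 0.02 [-0.44  0.88  2.44  3.12  0.86 -1.66] 0.199
50 -0.3 1 -0.06 0.02 [-0.46  1.05  2.43  3.01  1.2  -1.63] 0.0
50 -0.3 1 0.03 0.02 [-0.34  0.92  2.18  3.1   0.83 -1.57] 0.0
```

```bash
python3 - <<'E'
from kin import *
from plan import box2w,Rt
flip=Ro.from_rotvec([0,np.pi,0])
for a in (25,30,35,40,45):
  q=np.array([-.7,.6,2.3,2.3,.6,-1.4])
  for x,z in((-.125,.02),(-.115,.12),(-.115,.02),(-.10,.02),(-.08,.02),(0.01,.018),(.03,.018)):
    R=Rt(np.radians(a))*flip
    best=min((ik(box2w([x,-.058,z]),R,qq) for qq in (q,np.array([-.7,.6,2.3,2.3,.6,-1.4]),np.array([-.7,.6,2.3,1.5,.6,-.6]))),key=lambda v:v[1])
    print(a,x,z,best[0].round(2),round(best[1],3));q=best[0]
E
```

```text
25 -0.125 0.02 [-0.62  0.68  2.28  2.16  0.31 -1.21] 0.0
25 -0.115 0.12 [-0.6   0.4   2.18  0.91  0.32  0.11] 0.0
25 -0.115 0.02 [-0.6   0.68  2.25  2.11  0.29 -1.13] 0.0
25 -0.1 0.02 [-0.58  0.68  2.21  2.02  0.27 -1.02] 0.0
25 -0.08 0.02 [-0.55  0.68  2.16  1.88  0.24 -0.84] 0.0
25 0.01 0.018 [-0.44  0.71  1.94  1.11  0.21  0.04] 0.0
25 0.03 0.018 [-0.42  0.72  1.89  0.95  0.23  0.22] 0.0
30 -0.125 0.02 [-0.67  0.74  2.35  2.39  0.48 -1.5 ] 0.0
30 -0.115 0.12 [-0.65  0.42  2.25  1.43  0.32 -0.46] 0.0
30 -0.115 0.02 [-0.65  0.73  2.32  2.36  0.46 -1.45] 0.0
30 -0.1 0.02 [-0.62  0.73  2.28  2.33  0.42 -1.38] 0.0
30 -0.08 0.02 [-0.59  0.72  2.23  2.27  0.38 -1.28] 0.0
30 0.01 0.018 [-0.47  0.73  2.01  1.84  0.25 -0.71] 0.0
30 0.03 0.018 [-0.45  0.73  1.96  1.7   0.23 -0.54] 0.0
35 -0.125 0.02 [-0.72  0.82  2.42  2.48  0.69 -1.68] 0.0
35 -0.115 0.12 [-0.7   0.46  2.33  1.87  0.41 -0.95] 0.0
35 -0.115 0.02 [-0.7   0.81  2.39  2.47  0.66 -1.63] 0.0
35 -0.1 0.02 [-0.67  0.79  2.35  2.45  0.61 -1.57] 0.0
35 -0.08 0.02 [-0.63  0.78  2.3   2.43  0.56 -1.49] 0.0
35 0.01 0.018 [-0.5   0.76  2.
[... 180 characters left out ...]
 0.56 -1.28] 0.0
40 -0.115 0.02 [-0.75  0.89  2.44  2.49  0.83 -1.75] 0.011
40 -0.1 0.02 [-0.72  0.89  2.41  2.51  0.82 -1.72] 0.0
40 -0.08 0.02 [-0.68  0.86  2.36  2.5   0.76 -1.64] 0.0
40 0.01 0.018 [-0.53  0.81  2.13  2.42  0.53 -1.36] 0.0
40 0.03 0.018 [-0.5   0.8   2.08  2.39  0.49 -1.3 ] 0.0
45 -0.125 0.02 [-0.82  0.92  2.44  2.39  0.87 -1.74] 0.068
45 -0.115 0.12 [-0.81  0.58  2.44  2.19  0.68 -1.41] 0.025
45 -0.115 0.02 [-0.8   0.93  2.44  2.43  0.9  -1.76] 0.051
45 -0.1 0.02 [-0.77  0.96  2.44  2.48  0.95 -1.78] 0.023
45 -0.08 0.02 [-0.72  0.96  2.42  2.52  0.97 -1.76] 0.0
45 0.01 0.018 [-0.56  0.86  2.18  2.51  0.71 -1.49] 0.0
45 0.03 0.018 [-0.53  0.86  2.14  2.5   0.66 -1.44] 0.0
```

```bash
cat > jp.py <<'E'
from kin import *
from plan import box2w,w2box,Rt
from bench import sense
flip=Ro.from_rotvec([0,np.pi,0])
def jplan(p,a,n,qg,show=10,yaw=.0205):
    s=sense();q0=s["joints"];R=Rt(np.radians(a),yaw)*flip
    qt,e=ik(p,R,np.array(qg));print("t",s["time"],"q",q0.round(3),"fkerr mm",((fk(q0,K)-s["eef_pos"])*1000).round(1),"target",qt.round(3),round(e,4))
    qs=[q0+(qt-q0)*i/n for i in range(n+1)]
    for i in range(min(n,show)):
        A=orient(qs[i])*C;B=orient(qs[i+1])*C
        d=A.inv().apply(fk(qs[i+1],K)-fk(qs[i],K));r=(A.inv()*B).as_rotvec()
        print(np.round(np.r_[d,r],3).tolist(),w2box(fk(qs[i+1],K)).round(3))
E
python3 - <<'E'
from jp import *
jplan(box2w([-.115,-.058,.12]),35,20,[-.7,.46,2.33,1.87,.41,-.95],20)
E
```

```text
t 2.65 q [-0.595 -0.019  2.202  0.67   0.577 -2.604] fkerr mm [ 0.3 -0.3  0.3] target [-0.702  0.458  2.327  1.87   0.408 -0.95 ] 0.0
[0.002, 0.008, -0.002, -0.006, 0.148, -0.018] [-0.144  0.01   0.259]
[0.001, 0.008, -0.001, -0.004, 0.149, -0.017] [-0.138  0.011  0.254]
[0.0, 0.008, -0.001, -0.003, 0.15, -0.015] [-0.133  0.011  0.248]
[-0.0, 0.007, -0.001, -0.002, 0.15, -0.013] [-0.128  0.011  0.243]
[-0.001, 0.007, -0.001, -0.001, 0.151, -0.012] [-0.123  0.01   0.237]
[-0.001, 0.007, -0.002, -0.001, 0.152, -0.01] [-0.119  0.008  0.231]
[-0.002, 0.007, -0.002, -0.001, 0.152, -0.008] [-0.115  0.006  0.225]
[-0.002, 0.007, -0.003, -0.001, 0.153, -0.007] [-0.111  0.003  0.219]
[-0.003, 0.007, -0.003, -0.002, 0.153, -0.005] [-0.108 -0.     0.213]
[-0.003, 0.007, -0.004, -0.003, 0.153, -0.004] [-0.106 -0.004  0.206]
[-0.003, 0.006, -0.005, -0.004, 0.153, -0.003] [-0.104 -0.009  0.199]
[-0.002, 0.006, -0.006, -0.005, 0.154, -0.003] [-0.102 -0.014  0.191]
[-0.002, 0.006, -0.007, -0.007, 0.154, -0.002] [-0.101 -0.019  0.184]
[-0.002, 0.006, -0.007, -0.008, 0.154, -0.002] [-0.101 -0.024  0.176]
[-0.001, 0.006, -0.008, -0.01, 0.154, -0.003] [-0.102 -0.029  0.167]
[-0.0, 0.006, -0.009, -0.011, 0.154, -0.004] [-0.103 -0.035  0.158]
[0.001, 0.006, -0.009, -0.013, 0.154, -0.005] [-0.105 -0.041  0.149]
[0.002, 0.006, -0.01, -0.014, 0.154, -0.006] [-0.107 -0.047  0.14 ]
[0.003, 0.006, -0.01, -0.015, 0.154, -0.008] [-0.111 -0.052  0.13 ]
[0.004, 0.006, -0.01, -0.015, 0.154, -0.01] [-0.115 -0.058  0.12 ]
```

The kinematic model fitted to the measured poses shows I need the half-turned grasp, because joint 6 is near its limit. I turn the tool about its own axis as I approach.

Call:
{"name": "jog_arm", "arguments": {"commands": [0,0.002,0.008,-0.002,-0.006,0.148,-0.018,0,0.001,0.008,-0.001,-0.004,0.149,-0.017,0,0,0.008,-0.001,-0.003,0.15,-0.015,0,0,0.007,-0.001,-0.002,0.15,-0.013,0,-0.001,0.007,-0.001,-0.001,0.151,-0.012,0,-0.001,0.007,-0.002,-0.001,0.152,-0.01,0,-0.002,0.007,-0.002,-0.001,0.152,-0.008,0,-0.002,0.007,-0.003,-0.001,0.153,-0.007,0,-0.003,0.007,-0.003,-0.002,0.153,-0.005,0,-0.003,0.007,-0.004,-0.003,0.153,-0.004]}}

```text
time: 3.9
eef_pos: [0.4988, -0.0408, 0.2054]
tool_rot: [-1.388, -0.499, -0.531]
contact_force: [0.2, -0.8, 0.3]
grip_width: 0.0002
```

```bash
python3 - <<'E'
from jp import *
jplan(box2w([-.115,-.058,.12]),35,11,[-.7,.46,2.33,1.87,.41,-.95],20)
E
```

```text
t 3.9 q [-0.633  0.227  2.263  1.303  0.486 -1.756] fkerr mm [ 0.7 -0.6  0.3] target [-0.702  0.458  2.327  1.87   0.408 -0.95 ] 0.0
[-0.003, 0.006, -0.005, -0.005, 0.136, -0.002] [-0.1   -0.005  0.199]
[-0.002, 0.005, -0.006, -0.006, 0.136, -0.002] [-0.099 -0.01   0.192]
[-0.002, 0.005, -0.007, -0.007, 0.136, -0.001] [-0.098 -0.015  0.185]
[-0.002, 0.005, -0.007, -0.008, 0.136, -0.002] [-0.099 -0.02   0.178]
[-0.001, 0.005, -0.008, -0.009, 0.136, -0.002] [-0.099 -0.025  0.17 ]
[-0.0, 0.005, -0.008, -0.01, 0.136, -0.003] [-0.1   -0.031  0.162]
[0.001, 0.005, -0.009, -0.011, 0.136, -0.004] [-0.102 -0.036  0.154]
[0.001, 0.005, -0.009, -0.012, 0.136, -0.005] [-0.105 -0.042  0.146]
[0.002, 0.005, -0.009, -0.013, 0.136, -0.006] [-0.107 -0.047  0.138]
[0.003, 0.005, -0.009, -0.013, 0.136, -0.007] [-0.111 -0.053  0.129]
[0.004, 0.005, -0.009, -0.014, 0.136, -0.009] [-0.115 -0.058  0.12 ]
```

Call:
{"name": "jog_arm", "arguments": {"commands": [0,-0.003,0.006,-0.005,-0.005,0.15,-0.002,0,-0.002,0.006,-0.006,-0.006,0.15,-0.002,0,-0.002,0.006,-0.007,-0.007,0.15,-0.001,0,-0.002,0.006,-0.007,-0.009,0.15,-0.002,0,-0.001,0.006,-0.008,-0.01,0.15,-0.002,0,0,0.006,-0.009,-0.011,0.15,-0.003,0,0.001,0.005,-0.01,-0.012,0.15,-0.004,0,0.001,0.005,-0.01,-0.013,0.15,-0.005,0,0.002,0.005,-0.01,-0.014,0.15,-0.006,0,0.003,0.005,-0.01,-0.014,0.15,-0.008]}}

```text
time: 5.15
eef_pos: [0.4901, -0.0906, 0.1185]
tool_rot: [-0.718, 0.773, -1.432]
contact_force: [-0.1, -0.5, 0.9]
grip_width: 0.0001
```

```bash
python3 - <<'E'
from jp import *
from bench import camera
import cv2,pickle
jplan(box2w([-.12,-.058,.04]),35,8,[-.7,.7,2.35,2.3,.6,-1.5],20)
for n in("side","top"):
    c=camera(n);pickle.dump(c,open(n+"2.pkl","wb"));im=c["image"]
    im=im[100:310,180:460] if n=="side" else im[110:320,180:420]
    cv2.imwrite(f"pics/{n}2.png",cv2.resize(im,None,fx=2.8,fy=2.8,interpolation=3))
E
```

```text
t 5.15 q [-0.681  0.465  2.323  1.888  0.411 -0.907] fkerr mm [ 1.1 -1.   0.3] target [-0.713  0.744  2.397  2.408  0.611 -1.57 ] 0.0
[-0.002, 0.008, -0.006, 0.002, -0.003, 0.013] [-0.11  -0.047  0.109]
[-0.001, 0.008, -0.006, 0.002, -0.004, 0.008] [-0.11  -0.046  0.099]
[-0.0, 0.008, -0.006, 0.002, -0.004, 0.004] [-0.11  -0.045  0.09 ]
[0.001, 0.007, -0.006, 0.001, -0.005, 0.0] [-0.111 -0.046  0.08 ]
[0.002, 0.007, -0.007, 0.0, -0.005, -0.003] [-0.112 -0.047  0.07 ]
[0.003, 0.007, -0.007, -0.001, -0.006, -0.007] [-0.114 -0.05   0.06 ]
[0.004, 0.007, -0.008, -0.004, -0.007, -0.011] [-0.116 -0.054  0.05 ]
[0.005, 0.006, -0.009, -0.006, -0.009, -0.014] [-0.12  -0.058  0.04 ]
```

View pics/side2.png

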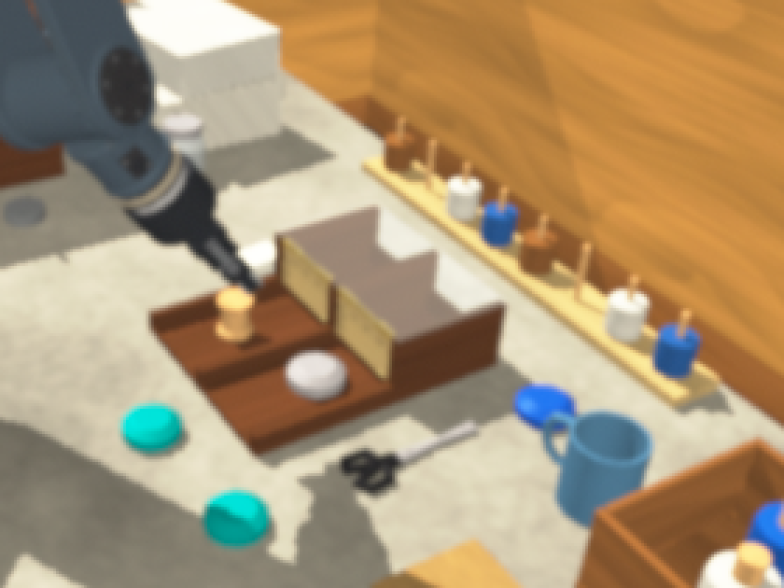

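View pics/top2.png

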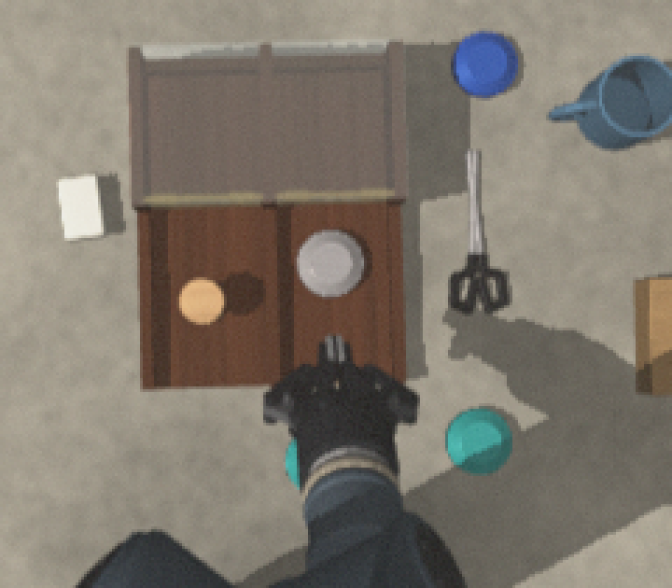

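Side and top views: the closed fingertips are at crop (334,338), about 27 mm behind the weight's rim at (330,263) and slightly left of its centre. The flaps hang shut, so I lower behind the weight.

Call:
{"name": "jog_arm", "arguments": {"commands": [0,-0.002,0.008,-0.006,0.002,-0.003,0.013,0,-0.001,0.008,-0.006,0.002,-0.004,0.008,0,0,0.008,-0.006,0.002,-0.004,0.004,0,0.001,0.007,-0.006,0.001,-0.005,0,0,0.002,0.007,-0.007,0,-0.005,-0.003,0,0.003,0.007,-0.007,-0.001,-0.006,-0.007,0,0.004,0.007,-0.008,-0.004,-0.007,-0.011,0,0.005,0.006,-0.009,-0.006,-0.009,-0.014,0,0,0,0,0,0,0,0,0,0,0,0,0,0]}}

```text
time: 6.5
eef_pos: [0.4875, -0.101, 0.0407]
tool_rot: [-0.77, 0.696, -1.404]
contact_force: [-0.2, 0.6, -0.1]
grip_width: -0.0002
```

```bash
cat >> jp.py <<'E'
def cplan(pb,a,n,yaw=.0205):
    s=sense();R0=Ro.from_rotvec(s["tool_rot"]);p=s["eef_pos"];R1=Rt(np.radians(a),yaw)*flip
    rv=(R0.inv()*R1).as_rotvec();st=Ro.from_rotvec(rv/n);dp=(box2w(pb)-p)/n;R=R0
    M=R0.as_matrix()
    print("t",s["time"],"tcp box",w2box(p).round(4),"lean",np.degrees(np.arccos(-M[2,1])).round(1),"heading",np.arctan2(M[1,1],M[0,1]).round(3),"q",s["joints"].round(3),"F",s["contact_force"].round(1))
    qt,e=ik(box2w(pb),R1,s["joints"]);print("ik",qt.round(2),round(e,4))
    for i in range(n): print(np.round(np.r_[R.inv().apply(dp),rv/n],4).tolist());R=R*st
E
python3 - <<'E'
from jp import *
cplan([-.115,-.058,.02],36,4)
E
```

```text
t 6.5 tcp box [-0.1141 -0.0597  0.0407] lean 35.8 heading 0.021 q [-0.713  0.747  2.386  2.399  0.619 -1.602] F [-0.2  0.6 -0.1]
ik [-0.71  0.83  2.4   2.48  0.7  -1.66] 0.0
[-0.0006, 0.0041, -0.0032, 0.0008, 0.0104, -0.0001]
[-0.0005, 0.0041, -0.0032, 0.0008, 0.0104, -0.0001]
[-0.0005, 0.0041, -0.0032, 0.0008, 0.0104, -0.0001]
[-0.0005, 0.0041, -0.0032, 0.0008, 0.0104, -0.0001]
```

Call:
{"name": "jog_arm", "arguments": {"commands": [0,0,0.004,-0.004,0,0.01,0,0,0,0.005,-0.004,0,0.01,0,0,0,0.005,-0.004,0,0.01,0,0,0,0.005,-0.004,0,0.01,0,0,0,0,0,0,0,0,0,0,0,0,0,0,0,0,0,0,0,0,0,0,0,0,0,0,0,0,0,0,0,0,0,0,0,0,0,0,0,0,0,0,0]}}

```text
time: 7.75
eef_pos: [0.4865, -0.1017, 0.0154]
tool_rot: [-0.742, 0.725, -1.424]
contact_force: [-0.9, -1.1, 0.7]
grip_width: -0.0001
```

```bash
python3 - <<'E'
from jp import *
from bench import camera
import cv2,pickle
cplan([-.035,-.058,.018],44,10)
for n in("side","top"):
    c=camera(n);pickle.dump(c,open(n+"3.pkl","wb"));im=c["image"]
    im=im[150:270,220:370] if n=="side" else im[115:265,210:350]
    cv2.imwrite(f"pics/{n}3.png",cv2.resize(im,None,fx=4,fy=4,interpolation=3))
E
```

```text
t 7.75 tcp box [-0.1151 -0.0603  0.0154] lean 36.0 heading 0.02 q [-0.718  0.841  2.396  2.482  0.701 -1.672] F [-0.9 -1.1  0.7]
ik [-0.62  0.88  2.29  2.52  0.79 -1.59] 0.0
[-0.0002, 0.0045, 0.0066, 0.014, 0.0001, 0.0]
[-0.0002, 0.0046, 0.0066, 0.014, 0.0001, 0.0]
[-0.0002, 0.0047, 0.0065, 0.014, 0.0001, 0.0]
[-0.0002, 0.0048, 0.0064, 0.014, 0.0001, 0.0]
[-0.0002, 0.0049, 0.0064, 0.014, 0.0001, 0.0]
[-0.0002, 0.005, 0.0063, 0.014, 0.0001, 0.0]
[-0.0002, 0.005, 0.0062, 0.014, 0.0001, 0.0]
[-0.0002, 0.0051, 0.0062, 0.014, 0.0001, 0.0]
[-0.0002, 0.0052, 0.0061, 0.014, 0.0001, 0.0]
[-0.0002, 0.0053, 0.006, 0.014, 0.0001, 0.0]
```

View pics/side3.png

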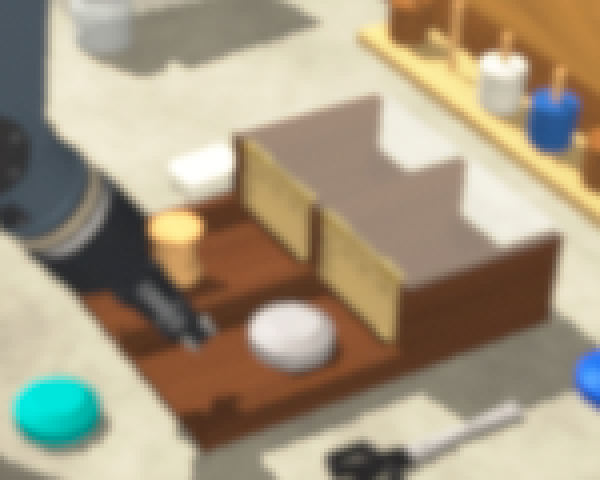

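View pics/top3.png

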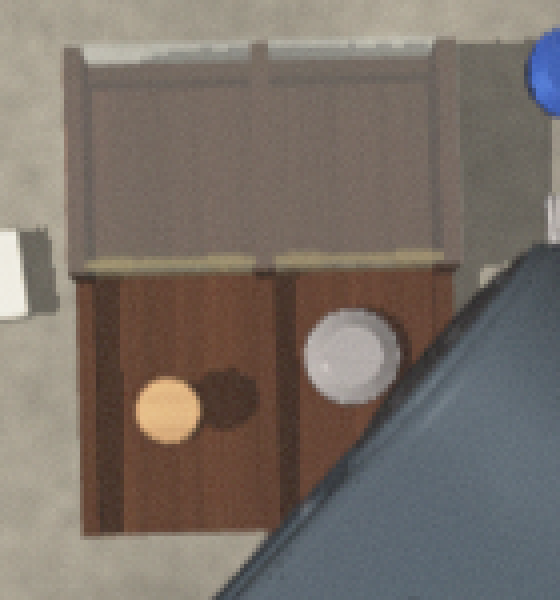

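The side view shows the tip at crop (205,332), in line with and about 12 mm behind the weight at (292,335). Both flaps hang shut. The forearm now hides the top view. I push slowly at about 0.06 m/s and lean the tool more as it goes.

Call:
{"name": "jog_arm", "arguments": {"commands": [0,0,0.0045,0.0066,0.014,0,0,0,0,0.0046,0.0066,0.014,0,0,0,0,0.0047,0.0065,0.014,0,0,0,0,0.0048,0.0064,0.014,0,0,0,0,0.0049,0.0064,0.014,0,0,0,0,0.005,0.0063,0.014,0,0,0,0,0.005,0.0062,0.014,0,0,0,0,0.0051,0.0062,0.014,0,0,0,0,0.0052,0.0061,0.014,0,0,0,0,0.0053,0.006,0.014,0,0]}}

```text
time: 9.1
eef_pos: [0.5723, -0.0997, 0.0184]
tool_rot: [-0.626, 0.611, -1.461]
contact_force: [-0.4, 0.3, 0.6]
grip_width: -0.0004
```

```bash
cat > look.py <<'E'
import sys
from jp import *
from bench import camera
import cv2,pickle
def look(k):
    c=camera("side");pickle.dump(c,open(f"side{k}.pkl","wb"));im=c["image"][150:270,220:370]
    cv2.imwrite(f"pics/side{k}.png",cv2.resize(im,None,fx=5,fy=5,interpolation=3))
E
python3 - <<'E'
from look import *
cplan([.0,-.058,.018],46,5)
look(4)
E
```

```text
t 9.1 tcp box [-0.0293 -0.0601  0.0184] lean 44.5 heading 0.02 q [-0.621  0.882  2.273  2.508  0.788 -1.583] F [-0.4  0.3  0.6]
ik [-0.58  0.88  2.22  2.52  0.77 -1.54] 0.0
[-0.0004, 0.0042, 0.0041, 0.0051, 0.0002, 0.0]
[-0.0004, 0.0042, 0.0041, 0.0051, 0.0002, 0.0]
[-0.0004, 0.0042, 0.0041, 0.0051, 0.0002, 0.0]
[-0.0004, 0.0042, 0.0041, 0.0051, 0.0002, 0.0]
[-0.0004, 0.0042, 0.004, 0.0051, 0.0002, 0.0]
```

View pics/side4.png

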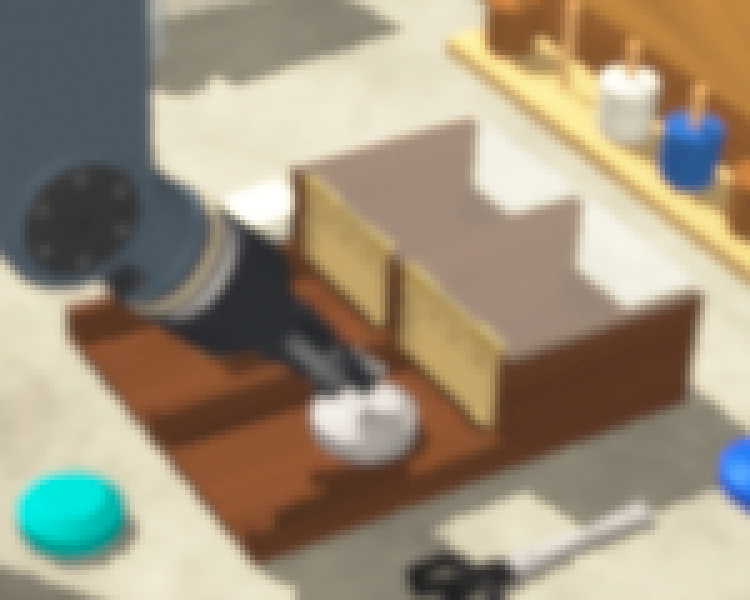

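```bash
python3 - <<'E'
from h import *
from plan import box2w,w2box
from bench import sense
for k in(3,4):
    s=pickle.load(open(f"side{k}.pkl","rb"))
    tp={3:[.4865,-.1017,.0154],4:[.5723,-.0997,.0184]}[k]
    print(k,"tcp px",proj(s,tp),"crop5",(proj(s,tp)-[220,150])*5)
    im=s["image"];h=cv2.cvtColor(im,cv2.COLOR_BGR2HSV);m=((h[...,1]<70)&(h[...,2]>95)).astype(np.uint8);m[:222]=0;m[250:]=0;m[:,:278]=0;m[:,306:]=0
    n,l,st,ce=cv2.connectedComponentsWithStats(m);i=1+np.argmax(st[1:,4]);print(st[i],ce[i])
    print("bottom row pt box",w2box(ray(s,[ce[i][0],st[i][1]+st[i][3]],.008)[0]))
    pts=box2w(np.array([[-.0586+.0*j,-.058,z] for j,z in((0,.008),(0,.029))]));print(proj(s,pts))
s=pickle.load(open("side4.pkl","rb"))
cv2.imwrite("pics/z4.png",cv2.resize(s["image"][205:255,265:325],None,fx=12,fy=12,interpolation=cv2.INTER_CUBIC))
print(sense()["contact_force"])
E
```

```text
3 tcp px [[276.27344055 240.22661573]] crop5 [[281.36720276 451.13307863]]
[282 225  22  18 313] [292.33546326 233.38658147]
bottom row pt box [-0.07491352 -0.08709192  0.008     ]
[[291.82876235 236.0091817 ]
 [292.1056636  230.59566208]]
4 tcp px [[300.39729452 230.86977028]] crop5 [[401.98647258 404.3488514 ]]
[282 222  22  21 300] [292.66666667 233.59333333]
bottom row pt box [-0.07404345 -0.0875711   0.008     ]
[[291.82876235 236.0091817 ]
 [292.1056636  230.59566208]]
[ 0.30957305 -1.76428857 -1.30949826]
```

View pics/z4.png

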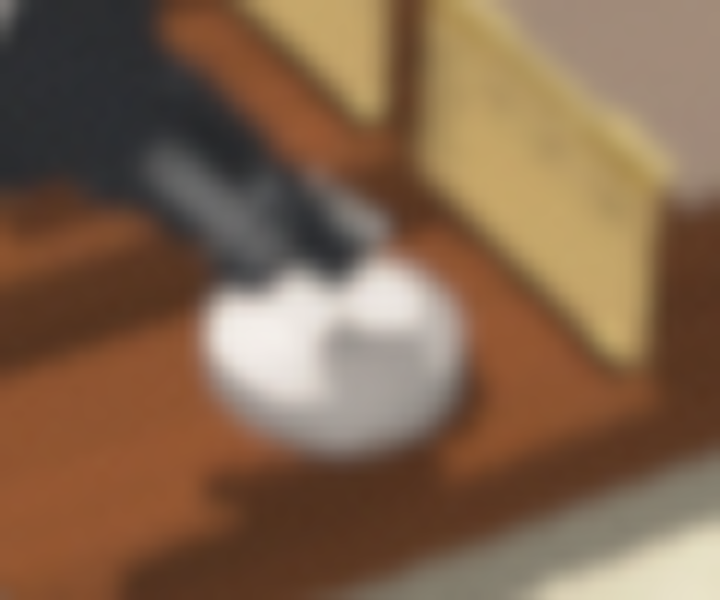

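```bash
python3 - <<'E'
from h import *
from scipy.spatial.transform import Rotation as Ro
import bench
print("gpo",bench.grip_point_offset)
P={2:([.4901,-.0906,.1185],[-0.718,0.773,-1.432]),3:([.4865,-.1017,.0154],[-0.742,0.725,-1.424]),4:([.5723,-.0997,.0184],[-0.626,0.611,-1.461])}
for k,n in((2,"side"),(2,"top"),(3,"side"),(4,"side")):
    c=pickle.load(open(f"{n}{k}.pkl","rb"));p,r=P[k];y=Ro.from_rotvec(r).as_matrix()[:,1]
    pts=np.array([np.array(p)-d*y for d in(0,.01,.02,.03)]);print(k,n,proj(c,pts).round(1).tolist())
    px=proj(c,pts)
    x0,y0=np.maximum(px.mean(0).astype(int)-28,0);im=cv2.resize(c["image"][y0:y0+56,x0:x0+56],None,fx=7,fy=7,interpolation=cv2.INTER_CUBIC)
    for q in px: cv2.circle(im,tuple(int(v) for v in ((q+.5-[x0,y0])*7)),3,(0,0,255),-1)
    cv2.imwrite(f"tmp{k}{n}.png",im)
a=[cv2.imread(f"tmp{x}.png") for x in("2side","2top","3side","4side")]
cv2.imwrite("pics/tips.png",cv2.resize(np.vstack([np.hstack(a[:2]),np.hstack(a[2:])]),(600,600)))
E
```

```text
gpo 0.0187
2 side [[276.1, 209.7], [274.4, 207.9], [272.7, 206.1], [271.0, 204.3]]
2 top [[297.2, 222.7], [297.5, 225.0], [297.7, 227.3], [298.0, 229.7]]
3 side [[276.3, 240.2], [274.6, 238.7], [272.9, 237.2], [271.2, 235.6]]
4 side [[300.4, 230.9], [298.6, 229.7], [296.8, 228.5], [294.9, 227.3]]
```

View pics/tips.png

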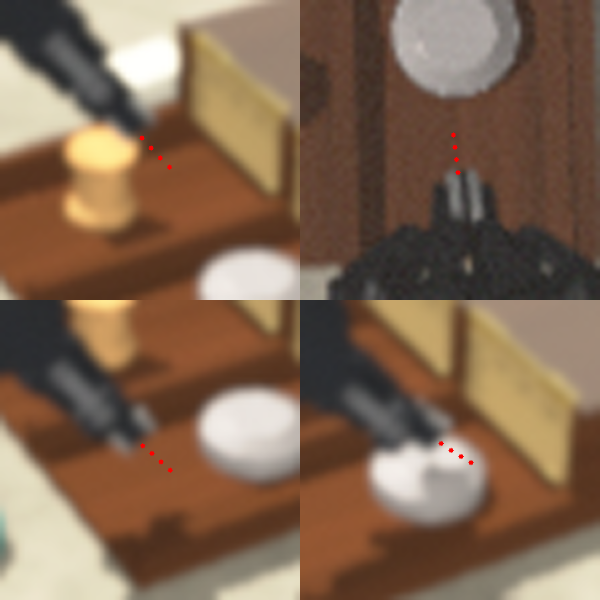

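Both views agree that the fingers end 30 mm or more short of the reported TCP along the tool axis. They passed just over the weight, which still stands at about (292,233). I back off with a small rise before measuring the true tip.

```bash
python3 - <<'E'
from jp import *
cplan([-.035,-.058,.035],44.5,2)
cplan([-.095,-.058,.032],42,8)
E
```

```text
t 9.15 tcp box [-0.0285 -0.0603  0.0184] lean 44.6 heading 0.02 q [-0.621  0.883  2.271  2.508  0.789 -1.583] F [ 0.3 -1.8 -1.3]
ik [-0.63  0.84  2.29  2.49  0.77 -1.56] 0.0
[-0.0012, -0.0082, 0.0035, -0.0012, 0.001, 0.0001]
[-0.0012, -0.0082, 0.0035, -0.0012, 0.001, 0.0001]
t 9.15 tcp box [-0.0285 -0.0603  0.0184] lean 44.6 heading 0.02 q [-0.621  0.883  2.271  2.508  0.789 -1.583] F [ 0.3 -1.8 -1.3]
ik [-0.73  0.88  2.42  2.49  0.86 -1.71] 0.0
[-0.0003, -0.0071, -0.0047, -0.0057, 0.0002, 0.0]
[-0.0003, -0.007, -0.0048, -0.0057, 0.0002, 0.0]
[-0.0003, -0.007, -0.0048, -0.0057, 0.0002, 0.0]
[-0.0003, -0.007, -0.0048, -0.0057, 0.0002, 0.0]
[-0.0003, -0.0069, -0.0049, -0.0057, 0.0002, 0.0]
[-0.0003, -0.0069, -0.0049, -0.0057, 0.0002, 0.0]
[-0.0003, -0.0069, -0.005, -0.0057, 0.0002, 0.0]
[-0.0003, -0.0069, -0.005, -0.0057, 0.0002, 0.0]
```

Call:
{"name": "jog_arm", "arguments": {"commands": [0,0,-0.008,0.004,0,0,0,0,0,-0.008,0.004,0,0,0,0,0,-0.006,-0.006,-0.006,0,0,0,0,-0.006,-0.006,-0.006,0,0,0,0,-0.006,-0.006,-0.006,0,0,0,0,-0.006,-0.006,-0.006,0,0,0,0,-0.006,-0.006,-0.006,0,0,0,0,-0.006,-0.006,-0.006,0,0,0,0,-0.006,-0.006,-0.006,0,0,0,0,0,0,0,0,0]}}

```text
time: 10.4
eef_pos: [0.5024, -0.1012, 0.0383]
tool_rot: [-0.66, 0.647, -1.451]
contact_force: [0.3, -0.4, 0.0]
grip_width: 0.0006
```

```bash
python3 - <<'E'
from look import *
from h import *
cplan([-.085,-.058,.005],42,6)
s=sense();y=Ro.from_rotvec(s["tool_rot"]).as_matrix()[:,1];z=Ro.from_rotvec(s["tool_rot"]).as_matrix()[:,2]
look(5)
c=pickle.load(open("side5.pkl","rb"))
k=13;x0,y0=252,200
im=cv2.resize(c["image"][y0:y0+46,x0:x0+60],None,fx=k,fy=k,interpolation=cv2.INTER_CUBIC)
for d in(.02,.03,.04):
  for w,col in((-.011,(255,0,0)),(0,(0,0,255)),(.011,(0,255,0))):
    q=proj(c,s["eef_pos"]-d*y+w*z)[0];cv2.circle(im,tuple(int(v) for v in ((q+.5-[x0,y0])*k)),3,col,-1)
cv2.imwrite("pics/z5.png",im)
E
```

```text
t 10.4 tcp box [-0.0992 -0.0602  0.0383] lean 41.9 heading 0.02 q [-0.746  0.856  2.427  2.469  0.838 -1.702] F [ 0.3 -0.4  0. ]
ik [-0.71  0.95  2.4   2.54  0.9  -1.75] 0.0
[-0.0004, 0.0057, -0.0019, 0.0002, -0.0, 0.0]
[-0.0004, 0.0057, -0.0019, 0.0002, -0.0, 0.0]
[-0.0004, 0.0057, -0.0019, 0.0002, -0.0, 0.0]
[-0.0004, 0.0057, -0.0019, 0.0002, -0.0, 0.0]
[-0.0004, 0.0057, -0.0019, 0.0002, -0.0, 0.0]
[-0.0004, 0.0057, -0.0019, 0.0002, -0.0, 0.0]
```

View pics/z5.png

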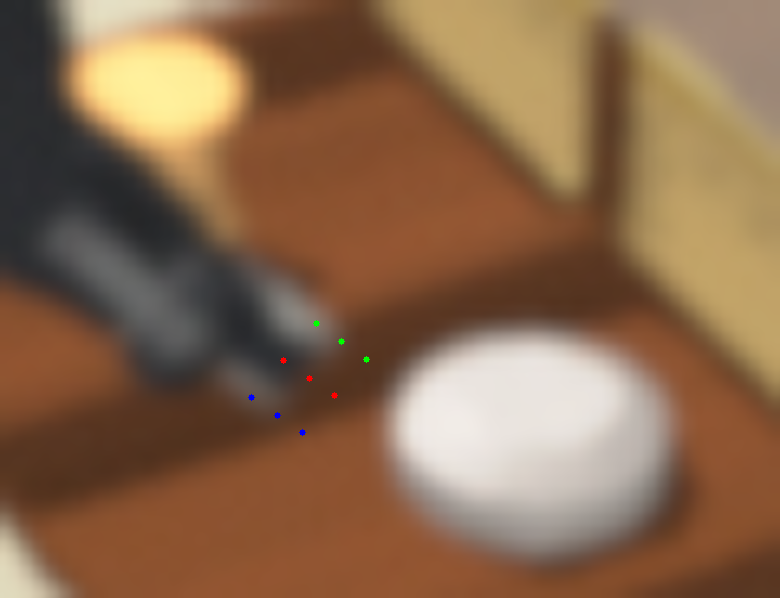

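Call:
{"name": "jog_arm", "arguments": {"commands": [0,0,0.0051,-0.0022,0,0,0,0,0,0.0051,-0.0022,0,0,0,0,0,0.0051,-0.0022,0,0,0,0,0,0.0051,-0.0022,0,0,0,0,0,0.0051,-0.0022,0,0,0,0,0,0.0051,-0.0022,0,0,0,0,0,0.0051,-0.0022,0,0,0,0,0,0.0051,-0.0022,0,0,0,0,0,0,0,0,0,0,0,0,0,0,0,0,0]}}

```text
time: 11.7
eef_pos: [0.5192, -0.1012, -0.0073]
tool_rot: [-0.66, 0.644, -1.451]
contact_force: [-0.3, 0.6, -0.8]
grip_width: 0.0
```

```bash
cat >> look.py <<'E'
from h import *
DT=.031
def tip(k,x0=252,y0=200,w=60,hh=46,dots=True):
    s=sense();R=Ro.from_rotvec(s["tool_rot"]).as_matrix();t=s["eef_pos"]-DT*R[:,1]
    print("t",s["time"],"true tip box",w2box(t).round(4),"lean",np.degrees(np.arccos(-R[2,1])).round(1),"head",np.arctan2(R[1,1],R[0,1]).round(3),"q",s["joints"].round(2),"F",s["contact_force"].round(1))
    look(k);c=pickle.load(open(f"side{k}.pkl","rb"));f=12
    im=cv2.resize(c["image"][y0:y0+hh,x0:x0+w],None,fx=f,fy=f,interpolation=cv2.INTER_CUBIC)
    if dots:
      for v,col in((-.011,(255,0,0)),(0,(0,0,255)),(.011,(0,255,0))):
        q=proj(c,t+v*R[:,2])[0];cv2.circle(im,tuple(int(a) for a in ((q+.5-[x0,y0])*f)),3,col,-1)
    cv2.imwrite(f"pics/z{k}.png",im)
def tplan(pb,a,n):
    "pb: true tip target in box"
    R=Rt(np.radians(a));cplan(np.array(pb)+DT*Rt(np.radians(a),0).as_matrix()[:,1],a,n)
E
python3 - <<'E'
from look import *
tip(6)
tplan([-.03,-.059,.018],46,10)
E
```

```text
t 11.7 true tip box [-0.1032 -0.0605  0.0157] lean 42.1 head 0.02 q [-0.71  0.99  2.38  2.54  0.91 -1.76] F [-0.3  0.6 -0.8]
t 11.75 tcp box [-0.0824 -0.0606 -0.0073] lean 42.1 heading 0.02 q [-0.707  0.986  2.378  2.543  0.91  -1.761] F [ 0.2 -1.   0. ]
ik [-0.59  0.95  2.23  2.55  0.84 -1.6 ] 0.0
[-0.0001, 0.0047, 0.0058, 0.0069, 0.0002, 0.0]
[-0.0001, 0.0048, 0.0058, 0.0069, 0.0002, 0.0]
[-0.0001, 0.0048, 0.0057, 0.0069, 0.0002, 0.0]
[-0.0001, 0.0048, 0.0057, 0.0069, 0.0002, 0.0]
[-0.0002, 0.0049, 0.0057, 0.0069, 0.0002, 0.0]
[-0.0002, 0.0049, 0.0056, 0.0069, 0.0002, 0.0]
[-0.0002, 0.005, 0.0056, 0.0069, 0.0002, 0.0]
[-0.0002, 0.005, 0.0056, 0.0069, 0.0002, 0.0]
[-0.0002, 0.005, 0.0055, 0.0069, 0.0002, 0.0]
[-0.0002, 0.0051, 0.0055, 0.0069, 0.0002, 0.0]
```

View pics/z6.png

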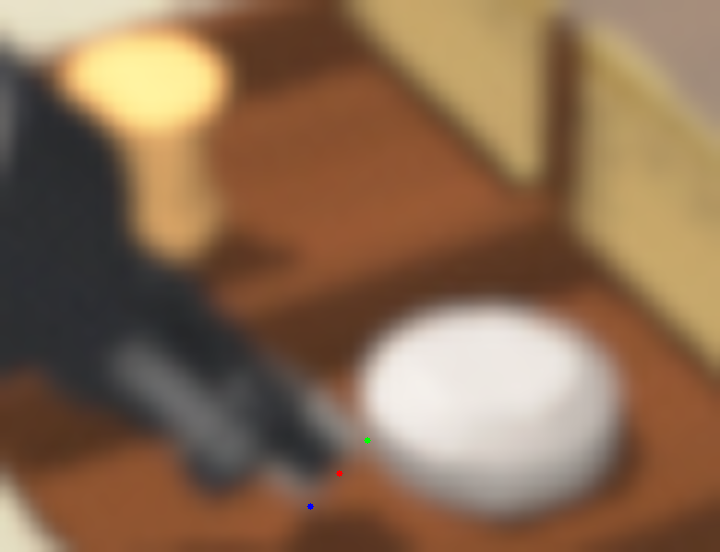

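The tip is now on the floor-board level just behind the rim: tip (345,465), weight (490,405), with no floor contact force. I push slowly.

Call:
{"name": "jog_arm", "arguments": {"commands": [0,0,0.0048,0.0057,0.007,0,0,0,0,0.0048,0.0057,0.007,0,0,0,0,0.0049,0.0056,0.007,0,0,0,0,0.0049,0.0056,0.007,0,0,0,0,0.005,0.0056,0.007,0,0,0,0,0.005,0.0055,0.007,0,0,0,0,0.0051,0.0055,0.007,0,0,0,0,0.0051,0.0055,0.007,0,0,0,0,0.0051,0.0054,0.007,0,0,0,0,0.0051,0.0054,0.007,0,0]}}

```text
time: 13.0
eef_pos: [0.5962, -0.0981, -0.0047]
tool_rot: [-0.604, 0.592, -1.466]
contact_force: [-3.5, -0.3, 0.3]
grip_width: -0.0003
```

```bash
python3 - <<'E'
from look import *
tip(7,262,195)
tplan([.02,-.059,.017],47,8)
E
```

```text
t 13.0 true tip box [-0.0277 -0.0591  0.0169] lean 46.0 head 0.022 q [-0.59  0.95  2.22  2.55  0.83 -1.59] F [-3.5 -0.3  0.3]
t 13.05 tcp box [-0.0041 -0.0593 -0.0043] lean 46.2 heading 0.022 q [-0.588  0.949  2.22   2.546  0.829 -1.593] F [-0.6 -0.2  0.8]
ik [-0.52  0.93  2.12  2.55  0.74 -1.5 ] 0.0
[-0.0, 0.0042, 0.0041, 0.0018, 0.0001, -0.0001]
[-0.0, 0.0042, 0.004, 0.0018, 0.0001, -0.0001]
[-0.0, 0.0042, 0.004, 0.0018, 0.0001, -0.0001]
[-0.0, 0.0042, 0.004, 0.0018, 0.0001, -0.0001]
[-0.0, 0.0042, 0.004, 0.0018, 0.0001, -0.0001]
[-0.0, 0.0042, 0.004, 0.0018, 0.0001, -0.0001]
[-0.0, 0.0042, 0.004, 0.0018, 0.0001, -0.0001]
[-0.0, 0.0043, 0.004, 0.0018, 0.0001, -0.0001]
```

View pics/z7.png

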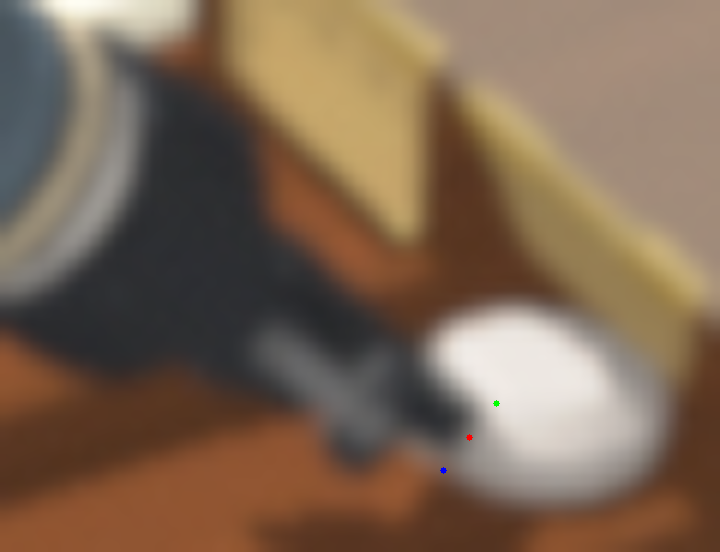

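```bash
python3 - <<'E'
from look import *
c=pickle.load(open("side7.pkl","rb"))
print(w2box(ray(c,[307.5,228.7],.021)[0]))
im=cv2.resize(c["image"][195:250,262:322],None,fx=12,fy=12,interpolation=cv2.INTER_CUBIC)
th=np.linspace(0,2*np.pi,90)
for x,y in((-.002,-.06),(0.0,-.066)):
  for r,z in((.032,.021),(.02,.029)):
    P=proj(c,box2w(np.c_[x+r*np.cos(th),y+r*np.sin(th),0*th+z]))
    for q in P: cv2.circle(im,tuple(int(a) for a in ((q+.5-[262,195])*12)),1,(0,0,255) if y==-.06 else (255,0,0),-1)
cv2.imwrite("pics/z7b.png",im)
E
```

```text
[-0.00604383 -0.064281    0.021     ]
```

View pics/z7b.png

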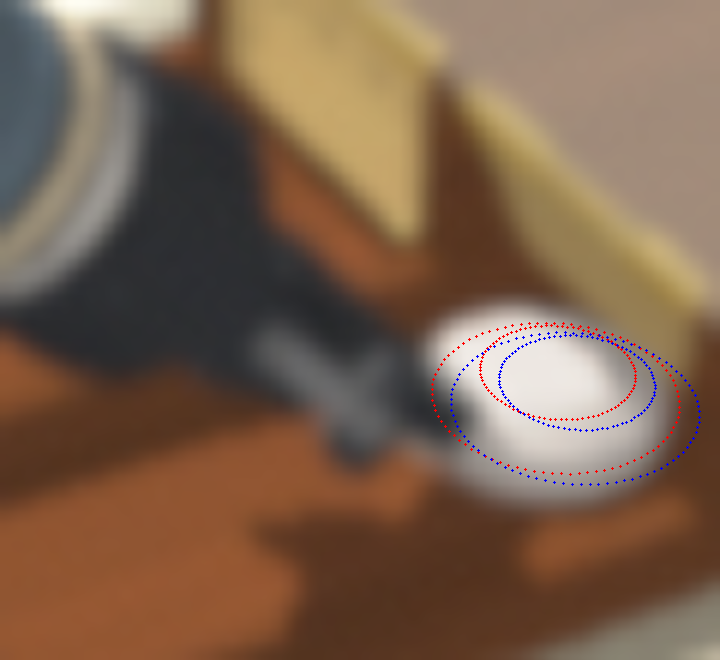

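The weight is moving: rim centre at about (308,229), roughly box (-0.005, -0.059). The right flap is starting to swing, the left is shut, and push force is about 3.5 N. I continue.

Call:
{"name": "jog_arm", "arguments": {"commands": [0,0,0.0045,0.0043,0.002,0,0,0,0,0.0045,0.0043,0.002,0,0,0,0,0.0045,0.0043,0.002,0,0,0,0,0.0045,0.0043,0.002,0,0,0,0,0.0045,0.0042,0.002,0,0,0,0,0.0045,0.0042,0.002,0,0,0,0,0.0045,0.0042,0,0,0,0,0,0.0045,0.0042,0,0,0,0,0,0,0,0,0,0,0,0,0,0,0,0,0]}}

```text
time: 14.3
eef_pos: [0.651, -0.0969, -0.0037]
tool_rot: [-0.592, 0.578, -1.469]
contact_force: [-3.3, 0.1, 2.7]
grip_width: -0.0001
```

```bash
python3 - <<'E'
from look import *
tip(8,265,180,65,65)
tplan([.04,-.059,.017],47,4)
E
```

```text
t 14.3 true tip box [ 0.0267 -0.059   0.0174] lean 47.0 head 0.022 q [-0.52  0.93  2.1   2.54  0.72 -1.48] F [-3.3  0.1  2.7]
t 14.35 tcp box [ 0.0493 -0.0589 -0.0037] lean 47.0 heading 0.022 q [-0.516  0.926  2.097  2.537  0.719 -1.478] F [-1.3  0.4  2. ]
ik [-0.5   0.92  2.07  2.54  0.69 -1.45] 0.0
[0.0, 0.0025, 0.0022, 0.0001, 0.0004, -0.0003]
[0.0, 0.0025, 0.0022, 0.0001, 0.0004, -0.0003]
[0.0, 0.0025, 0.0022, 0.0001, 0.0004, -0.0003]
[0.0, 0.0025, 0.0022, 0.0001, 0.0004, -0.0003]
```

View pics/z8.png

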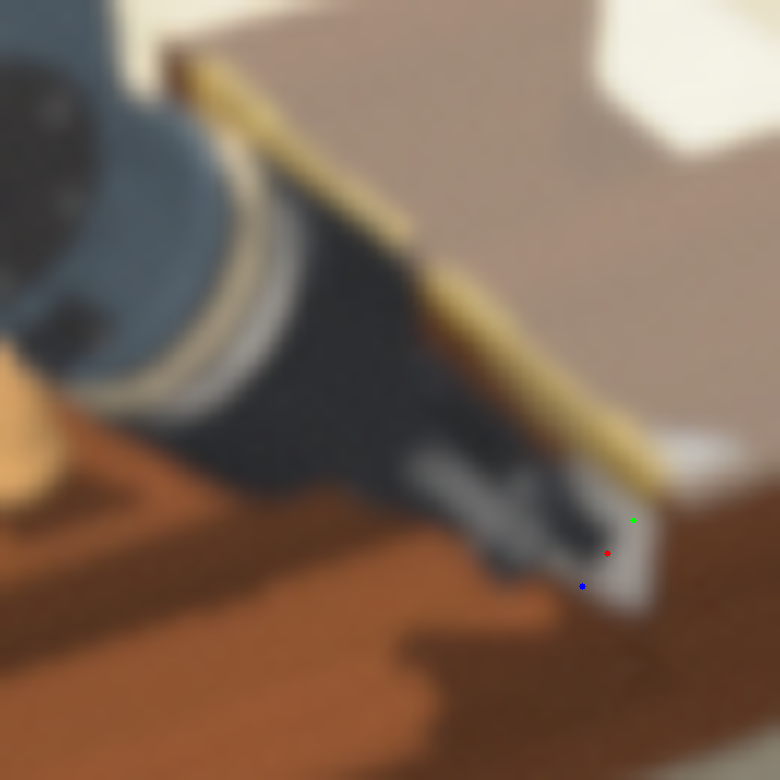

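Call:
{"name": "jog_arm", "arguments": {"commands": [0,0,0.003,0.0027,0,0,0,0,0,0.003,0.0027,0,0,0,0,0,0.003,0.0027,0,0,0,0,0,0,0,0,0,0,0,0,0,0,0,0,0,0,0,0,0,0,0,0,0,0,0,0,0,0,0,0,0,0,0,0,0,0,0,0,0,0,0,0,0,0,0,0,0,0,0,0]}}

```text
time: 15.6
eef_pos: [0.6627, -0.0965, -0.0038]
tool_rot: [-0.592, 0.58, -1.469]
contact_force: [-2.4, 0.0, 3.1]
grip_width: -0.0001
```

```bash
python3 - <<'E'
from look import *
tip(9,265,180,65,65)
t=camera("top");cv2.imwrite("pics/top9.png",cv2.resize(t["image"][110:270,200:360],None,fx=3.7,fy=3.7,interpolation=3))
E
```

```text
t 15.6 true tip box [ 0.0384 -0.0588  0.0173] lean 46.9 head 0.022 q [-0.5   0.92  2.07  2.53  0.69 -1.45] F [-2.4  0.   3.1]
```

View pics/z9.png

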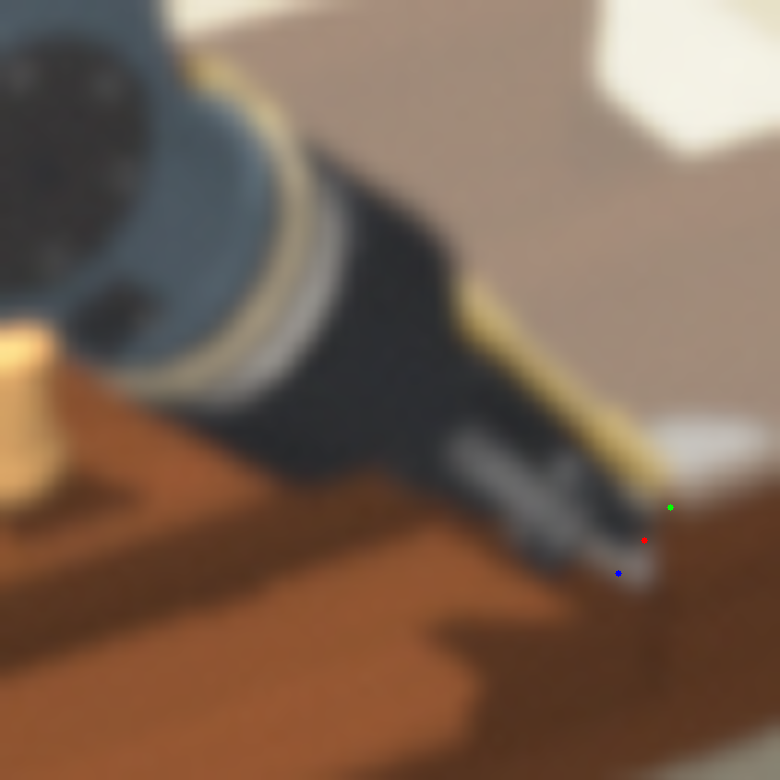

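View pics/top9.png

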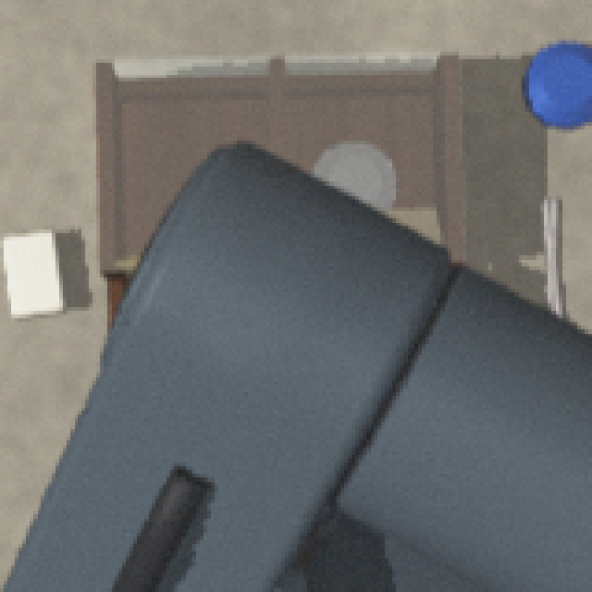

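```bash
python3 - <<'E'
from look import *
t=camera("top")
pickle.dump(t,open("top9.pkl","rb".replace("r","w")))
print("centre",w2box(ray(t,[[296,159.6]],.021)[0]),"front edge",w2box(ray(t,[[296,147.5]],.02)[0]), "left edge",w2box(ray(t,[[284.8,159.6]],.02)[0]),"right",w2box(ray(t,[[307.4,159.6]],.02)[0]))
im=t["image"];y0,x0=110,260;f=9
o=cv2.resize(im[y0:y0+70,x0:x0+70],None,fx=f,fy=f,interpolation=cv2.INTER_CUBIC)
th=np.linspace(0,2*np.pi,120)
for x,col in((.06,(0,0,255)),(.065,(255,0,0))):
    P=proj(t,box2w(np.c_[x+.032*np.cos(th),-.06+.032*np.sin(th),0*th+.021]))
    for q in P: cv2.circle(o,tuple(int(a) for a in ((q+.5-[x0,y0])*f)),1,col,-1)
cv2.imwrite("pics/t9.png",cv2.resize(o,(595,595)))
E
```

```text
centre [ 0.06024835 -0.05597861  0.021     ] front edge [ 0.09326179 -0.05690416  0.02      ] left edge [ 0.06109465 -0.02585459  0.02      ] right [ 0.05971128 -0.08677048  0.02      ]
```

View pics/t9.png

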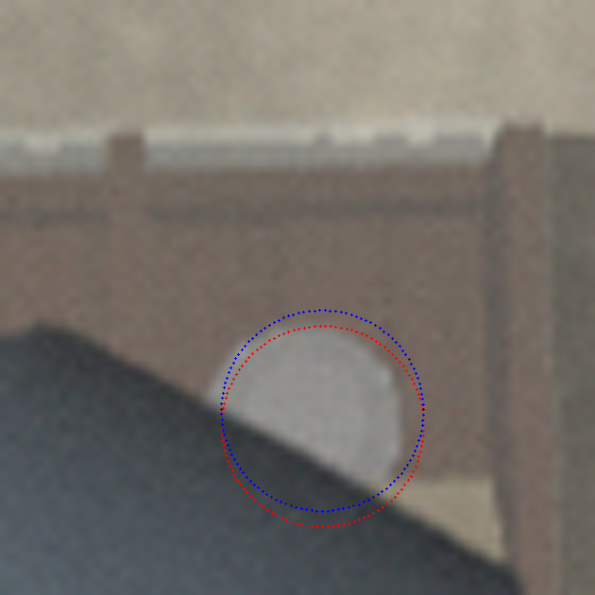

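Through the clear top the weight shows at about (296,159), which is box x ≈ 0.061, y ≈ -0.056. I push a little farther for margin.

Call:
{"name": "jog_arm", "arguments": {"commands": [0,0,0.003,0.0027,0,0,0,0,0,0.003,0.0027,0,0,0,0,0,0,0,0,0,0,0,0,0,0,0,0,0,0,0,0,0,0,0,0,0,0,0,0,0,0,0,0,0,0,0,0,0,0,0,0,0,0,0,0,0,0,0,0,0,0,0,0,0,0,0,0,0,0,0]}}

```text
time: 17.0
eef_pos: [0.6637, -0.0965, -0.0048]
tool_rot: [-0.595, 0.596, -1.473]
contact_force: [-3.1, 0.1, 2.8]
grip_width: -0.0001
```

```bash
python3 - <<'E'
from look import *
tip(10,265,180,65,65)
t=camera("top");im=t["image"];y0,x0=110,260;f=8
o=cv2.resize(im[y0:y0+70,x0:x0+70],None,fx=f,fy=f,interpolation=cv2.INTER_CUBIC)
th=np.linspace(0,2*np.pi,120)
P=proj(t,box2w(np.c_[.068+.032*np.cos(th),-.056+.032*np.sin(th),0*th+.021]))
for q in P: cv2.circle(o,tuple(int(a) for a in ((q+.5-[x0,y0])*f)),1,(0,0,255),-1)
cv2.imwrite("pics/t10.png",o)
tplan([-.08,-.059,.0175],44,10)
E
```

```text
t 17.0 true tip box [ 0.0397 -0.0587  0.0166] lean 46.3 head 0.019 q [-0.49  0.92  2.06  2.53  0.67 -1.43] F [-3.1  0.1  2.8]
t 17.1 tcp box [ 0.0621 -0.0587 -0.0048] lean 46.3 heading 0.019 q [-0.495  0.916  2.06   2.531  0.667 -1.431] F [-4.3 -0.5  2.7]
ik [-0.67  0.98  2.34  2.55  0.91 -1.72] 0.0
[0.0001, -0.0087, -0.0083, -0.004, -0.001, 0.0001]
[0.0001, -0.0087, -0.0084, -0.004, -0.001, 0.0001]
[0.0001, -0.0087, -0.0084, -0.004, -0.001, 0.0001]
[0.0001, -0.0086, -0.0084, -0.004, -0.001, 0.0001]
[0.0001, -0.0086, -0.0085, -0.004, -0.001, 0.0001]
[0.0001, -0.0086, -0.0085, -0.004, -0.001, 0.0001]
[0.0001, -0.0085, -0.0085, -0.004, -0.001, 0.0001]
[0.0001, -0.0085, -0.0086, -0.004, -0.001, 0.0001]
[0.0, -0.0085, -0.0086, -0.004, -0.001, 0.0001]
[0.0, -0.0084, -0.0086, -0.004, -0.001, 0.0001]
```

View pics/t10.png

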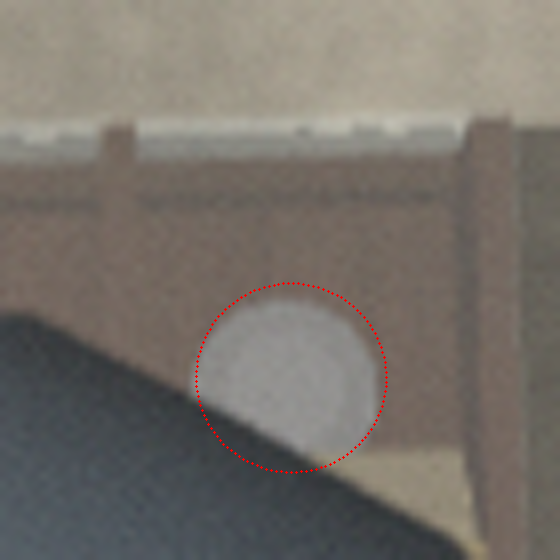

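The last step moved only 1 mm at low wrist force, so the gripper body has probably met the top's edge. The weight is at about x = 0.063, past the 55 mm the flap needs, so I draw the fingers straight back.

Call:
{"name": "jog_arm", "arguments": {"commands": [0,0,-0.006,-0.0058,0,0,0,0,0,-0.0087,-0.0084,-0.002,0,0,0,0,-0.0087,-0.0084,-0.004,0,0,0,0,-0.0087,-0.0084,-0.004,0,0,0,0,-0.0086,-0.0085,-0.004,0,0,0,0,-0.0086,-0.0085,-0.004,0,0,0,0,-0.0086,-0.0085,-0.004,0,0,0,0,-0.0086,-0.0085,-0.004,0,0,0,0,-0.0086,-0.0085,-0.004,0,0,0,0,-0.0086,-0.0085,-0.004,0,0]}}

```text
time: 18.35
eef_pos: [0.5409, -0.099, -0.0046]
tool_rot: [-0.622, 0.62, -1.466]
contact_force: [0.1, -0.2, 0.1]
grip_width: -0.0002
```

```bash
python3 - <<'E'
from look import *
tip(11,250,180,65,65,False)
t=camera("top");im=t["image"];y0,x0=110,230;f=7
o=cv2.resize(im[y0:y0+85,x0:x0+100],None,fx=f,fy=f,interpolation=cv2.INTER_CUBIC)
cv2.imwrite("pics/t11.png",o)
tplan([-.10,-.059,.08],38,10)
E
```

```text
t 18.35 true tip box [-0.0824 -0.0587  0.0176] lean 44.4 head 0.017 q [-0.68  0.99  2.35  2.55  0.93 -1.72] F [ 0.1 -0.2  0.1]
t 18.45 tcp box [-0.0616 -0.0585 -0.0051] lean 44.3 heading 0.018 q [-0.676  0.989  2.349  2.551  0.931 -1.719] F [-0.3  0.2  0.1]
ik [-0.66  0.71  2.33  2.36  0.58 -1.45] 0.0
[0.0, -0.0057, 0.0029, -0.011, -0.0011, 0.0001]
[0.0, -0.0057, 0.0028, -0.011, -0.0011, 0.0001]
[0.0, -0.0058, 0.0027, -0.011, -0.0011, 0.0001]
[0.0, -0.0058, 0.0027, -0.011, -0.0011, 0.0001]
[0.0, -0.0058, 0.0026, -0.011, -0.0011, 0.0001]
[0.0, -0.0058, 0.0025, -0.011, -0.0011, 0.0001]
[0.0, -0.0059, 0.0025, -0.011, -0.0011, 0.0001]
[0.0, -0.0059, 0.0024, -0.011, -0.0011, 0.0001]
[0.0, -0.0059, 0.0023, -0.011, -0.0011, 0.0001]
[0.0, -0.0059, 0.0023, -0.011, -0.0011, 0.0001]
```

View pics/z11.png

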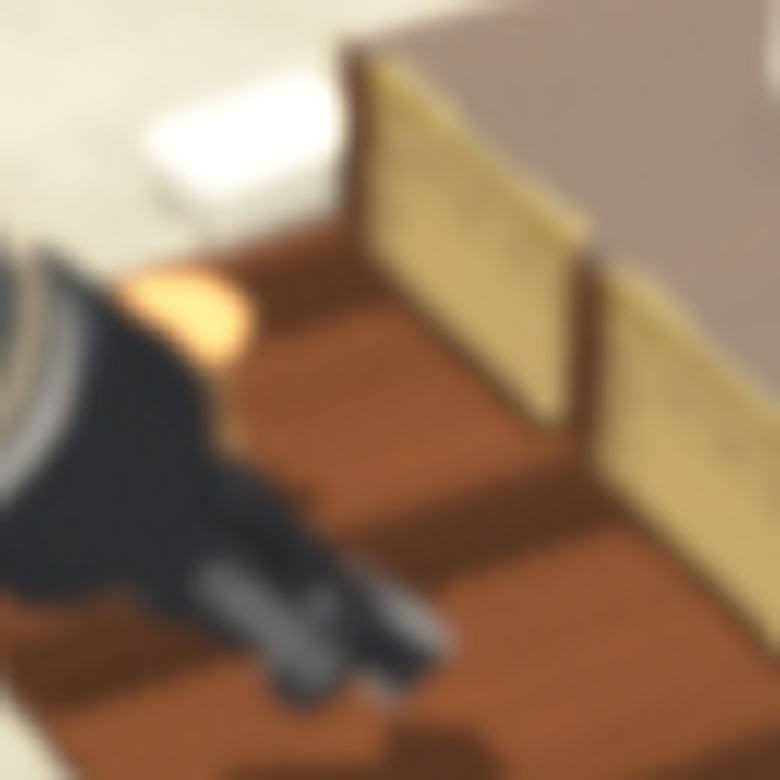

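View pics/t11.png

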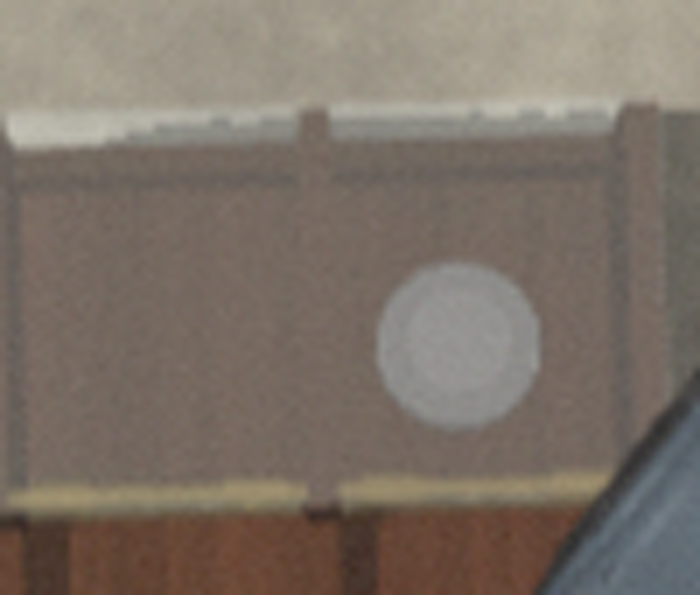

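Both flaps hang straight and shut, and the disc lies wholly behind the right one. I lift the fingers clear of the lane and check once more.

Call:
{"name": "jog_arm", "arguments": {"commands": [0,0,-0.0057,0.0029,-0.011,0,0,0,0,-0.0057,0.0028,-0.011,0,0,0,0,-0.0058,0.0027,-0.011,0,0,0,0,-0.0058,0.0027,-0.011,0,0,0,0,-0.0058,0.0026,-0.011,0,0,0,0,-0.0058,0.0025,-0.011,0,0,0,0,-0.0058,0.0025,-0.011,0,0,0,0,0,0,0,0,0,0,0,0,0,0,0,0,0,0,0,0,0,0,0]}}

```text
time: 19.7
eef_pos: [0.5285, -0.0994, 0.0443]
tool_rot: [-0.686, 0.674, -1.448]
contact_force: [-0.0, -0.4, 0.3]
grip_width: 0.0001
```

```bash
python3 - <<'E'
from look import *
tip(12,250,180,65,65,False)
c=camera("side");cv2.imwrite("pics/s12.png",cv2.resize(c["image"][140:320,180:420],None,fx=3.3,fy=3.3,interpolation=3))
t=camera("top");im=t["image"]
h=cv2.cvtColor(im,cv2.COLOR_BGR2HSV)
g=cv2.GaussianBlur(im,(3,3),0).astype(int);m=((g.max(2)-g.min(2)<16)&(g.mean(2)>120)).astype(np.uint8);m[:135]=0;m[174:]=0;m[:,:278]=0;m[:,315:]=0
n,l,st,ce=cv2.connectedComponentsWithStats(m);i=1+np.argmax(st[1:,4]);print(st[i],ce[i],w2box(ray(t,ce[i],.021)[0]))
E
```

```text
t 19.7 true tip box [-0.093  -0.0588  0.0681] lean 40.0 head 0.014 q [-0.66  0.77  2.33  2.44  0.67 -1.53] F [-0.  -0.4  0.3]
[284 147  23  24 447] [295.05369128 158.75615213] [ 0.06259258 -0.05349048  0.021     ]
```

View pics/s12.png

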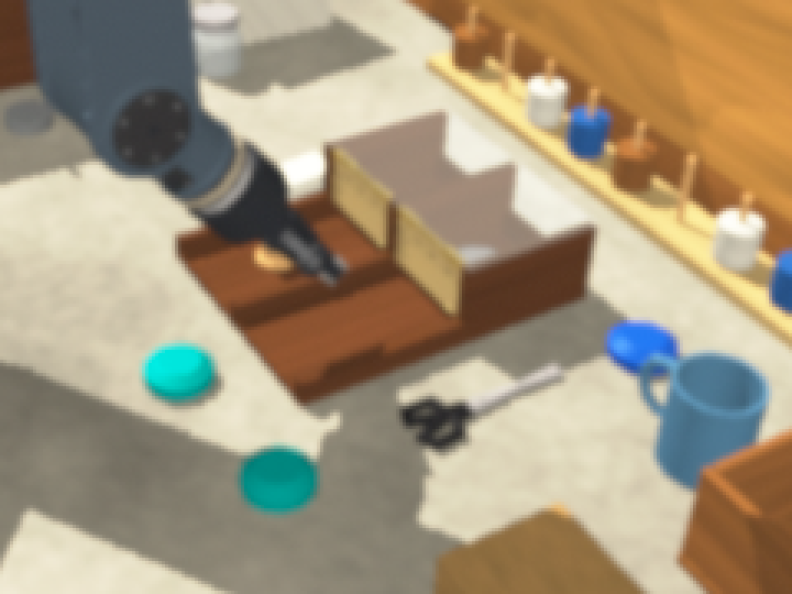

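```bash
python3 -c "
from bench import job_done;print(job_done())"
```

```text
the job is handed in; nothing more can be done
None
```

The steel weight is in the right bay with both flaps hanging shut, and I handed the job in at about 20 s of the 38 s allowed. `job_done` reports no verdict.

- **What I did:** I pushed the weight along its lane and through the right flap with shut fingers leaning about 45°, at about 0.06 m/s. The force read after each push was about 5 N or less. Then I drew the fingers straight back and lifted them clear.
- **Last checks:** The top view through the clear roof put the weight's centre at box x ≈ 0.063, y ≈ -0.054 m, against the 0.045 m needed. It lay flat. Contact force was near zero. The spool was partly hidden behind the gripper in the last picture, and nothing else in view looked moved.
- **What disagreed:** The images showed the fingertips about 31 mm short of the reported TCP. My first pass therefore went just over the weight without moving it, and I corrected for this from the pictures. The final push step stalled after 1 mm, probably with the gripper's body against the roof edge. Wrist force stayed low there, so I stopped.

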